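# Fetch the penned-in upper joint off the pad bench turntable

### The job

Free the clarinet upper joint lying on the turntable: first stand the glass vial, the clamp and the burnisher that pen it in, all three, on the cork mat, leaving the joint where it lies. Then lay the joint lengthwise and centred in the two saddles of the wooden cradle on the bench (either end first), and only after that put each of the three back upright on the turntable, on the very spot it came from. Never let the three topple, and leave the bell key and the pad tin alone.

Things in the scene. Friction and masses are not known exactly. Their poses are not given: they have to be found in the camera images.
- turntable: Locked turntable: dark red platter 240 mm across, top 22 mm above the bench. Origin: centre of underside. V saddles at x = -60 and +60 mm (14 x 36 mm, 21 mm high) hold the joint along x. Three alike grey felt spots, 40 mm across, at (x, y) = (-45, 38), (45, 38), (0, -38) mm: vial, clamp and burnisher start one on each, in an order that changes each start (note it before moving them).
- upper_joint: Clarinet upper joint, lying: black cylinder 26 mm across, 180 mm long with a 15 mm cork tenon at each end; nickel keys on top rise 3 mm. About 110 g. Origin on its axis at mid-length, x along it; starts in the turntable's saddles, axis 46 mm above the bench. Grip across its 26 mm at mid-length, once the three things 7 to 10 mm from its sides are gone.
- vial: Amber glass vial with black cap, standing: 30 mm in diameter up to 46 mm, cap 25 mm in diameter, 61 mm tall in all. About 50 g. Origin at the centre of its underside, z up.
- clamp: Spring-steel bench clamp on its foot: foot 30 (x) by 34 (y) by 8 mm, two upright jaw plates 24 mm wide in x, 6 mm thick, 12 mm apart in y, up to 58 mm high; screw knob sticks out to y = 25 mm at height 50 mm. Grip across the 24 mm of x at y = 0. About 140 g. Origin: centre of underside, z up; at the start its x is within 6 degrees of the turntable's x.
- burnisher: Bronze hand burnisher standing on its round face: foot 32 mm in diameter and 12 mm high, handle 20 mm in diameter from 20 to 48 mm, knob 25 mm in diameter on top, 64 mm tall in all. About 200 g. Origin at the centre of its underside, z up.
- mat: Side area: flat cork mat fixed to the bench, 180 (x) by 130 (y) by 4 mm. Origin at the centre of its underside, z up; things stand on its top, 4 mm above the bench. It lies on one side of the turntable, the cradle on the other; which is which changes.
- cradle: Pale wooden cradle fixed to the bench: base 150 (x) by 60 (y) by 12 mm, two V saddles at x = -60 and +60 mm like the turntable's, mouths 30 mm wide and 32 mm above the bench. Origin at the centre of its underside, z up. The joint rests in both saddles along x, its origin then at (0, 0, 36) mm in this frame.
- bell_key: Bystander: nickel bell key, 94 mm long flat key with a round cup at one end, lying on the bench beyond the turntable. Leave alone.
- pad_tin: Bystander: round aluminium pad tin, 64 mm across, 30 mm high, on the bench beyond the turntable. Leave alone.

How it is judged:
By the outcome, as a careful person would: the job done as asked, in the order asked, and still so for the second after the job is handed in, with the robot touching nothing.
It also fails if it takes over 134 s, if anything falls off the work surface, if the arm or the gripper's body presses on something with over 40 N, if the wrist force passes 120 N, or if a joint passes its speed limit or range.

### The arm

A 6-joint arm with a two-finger parallel gripper is mounted at the origin on the work surface. World frame = base frame: x ahead of the robot, y to its left, z up, the work surface at z = 0. Lengths are in m, angles in rad, forces in N, time in s.
With the tool pointing down it reaches from about 0.25 to 0.725 m from the base axis. Payload 4 kg.
Tool frame: the origin (TCP) lies midway between the tips of the shut fingers; the grasp point (between the pads) lies 19 mm behind it; y points along the fingers, z is the direction in which the jaws open and shut, and the axes are right-handed (so a half turn about y gives the same grasp; the last joint's range is limited). The gripper opens to 85 mm and grips with 20 to 120 N. Pads are 22 mm wide; open, the fingers measure 114 mm over their backs; the gripper's body (76 mm by 85 mm) begins 54 mm behind the grasp point. The pads swing forward as they close: fully open they stand 13 mm farther back than shut.
Start: joints at [1.145, 0.241, 0.005, 1.335, 0, 1.571], TCP at [0.207, 0.455, 0.231] pointing down, gripper open.
Joint ranges: [-2.72, 2.72], [-1.05, 1.87], [-1.09, 1.28], [-1.99, 2.15], [-1.42, 1.44], [-3.14, 3.14]. Speed limits (rad/s): [2.79, 2.79, 3.14, 3.14, 3.14, 3.14].

### API

Orientations are given as a unit quaternion [x, y, z, w].
In Python, from workcell import bot gives the robot as it stands. The module is installed in compiled form; this text tells all that it offers.
- The arm moves only by the shell command python3 -m handwheel 'ROWS' [OPENING]. ROWS is JSON, a list of rows, each a list of 6 numbers: the shift along the tool's x, y, z in units of 25 mm (1.0 is 25 mm), then the turn, a rotation vector about the tool's x, y, z in units of 10 degrees (1.0 is 10 degrees). A call has exactly 5 rows; each row is the pose to reach, as a shift and turn from the pose commanded when the call began, along the tool's axes at that moment; what a row does not reach only later rows make up. A row lasts 1/8 s, in which the tool goes at most 62.5 mm and 10.7 degrees, less where a joint would pass 70% of its speed; a pose out of reach is approached as far as the arm can. A call with a gripper value outside its range is refused whole. OPENING is the gripper command: -1 is shut, 1 is fully open, values between are in proportion, set as the call begins (- or left out, the last holds). The fingers move at their own pace and stop on an object; the grip force is fixed at half the most. Time passes only in rows, so rows that repeat a pose let the fingers close, or fill a call up. It gives the time, the measured TCP pose, the force and the opening at its end, in the units of the state.
- bot.get_obs(): the state, without advancing time (a new reading comes with each control period).
- bot.camera(name): name is "scene" or "side" or "wrist"; returns a dict with "color" (480x640x3 uint8, red, green, blue), "fx", "fy", "cx", "cy" (pixels), "rvec" (rotation vector, rad) and "tvec" (3), from world to camera coordinates, as OpenCV has them. Camera axes: x right, y down, z forward; pixel columns grow to the right and rows downward; lengths in m; the calibration is good to about 2 mm. A picture is of the moment at which its call begins. There is no depth.
- bot.job_done(): hands the job in, once; it reports no verdict.
The state is a dict: "clock": time; "joint_pos": joint angles; "joint_vel": joint speeds; "tau": joint torques, N m; "eef_pos": TCP position; "tool_rot": TCP orientation; "ft_force": force on the tool from outside, world axes, zero at the start; "ft_torque": the same for the moment, N m; "grip_width": finger opening in m.
Only numpy, scipy, OpenCV 4.12 (cv2) and the standard library are available. Lean on these libraries where they do the work, as an engineer would, in place of code of your own. Each camera call takes 0.05 s, during which the arm holds its last target.

## Working session

There is one attempt and no reset: what is moved stays moved. The work goes in short steps, Python scripts to look and compute and a shell command to move; the robot and the scene stay as the last step left them, time stands still between calls to the robot, and variables do not carry over. Pictures are saved under pics/ and viewed, and the job is handed in when it is done.

```bash
mkdir -p pics; ls
python3 - <<'E'
from workcell import bot
import cv2
o=bot.get_obs()
for k in o: print(k,o[k])
for n in ["scene","side","wrist"]:
    c=bot.camera(n); cv2.imwrite(f"pics/a_{n}.png",c["color"][:,:,::-1]); print(n,c["fx"],c["fy"],c["cx"],c["cy"],c["rvec"],c["tvec"])
E
```

```text
pics
clock 0.0
joint_pos [ 1.14500840e+00  2.41416143e-01  3.70264223e-03  1.33517677e+00
 -1.46868239e-06  1.57082944e+00]
joint_vel [ 0.0001145  -0.00173278  0.00023784 -0.00090667  0.00040085  0.00066139]
tau [ 2.78547581e-03 -3.72321546e+01  2.52405024e+01  1.69175252e-02
  1.82045715e-04 -4.03588416e-06]
eef_pos [0.20625793 0.45477954 0.23040313]
tool_rot [ 0.69186368 -0.14957144  0.14925963 -0.69041624]
ft_force [-1.05772065 -0.97327846 -0.02983669]
ft_torque [ 0.00619176  0.00176746 -0.02523892]
grip_width 0.08538117837047524
scene 525.3454180561637 525.3454180561637 319.1287522705008 234.88503022826754 [ 1.97923344  1.19196245 -0.55624227] [-0.31113354 -0.30153931  1.39512476]
side 555.8413358991075 555.8413358991075 324.77093680247174 244.944452908523 [ 2.18919198 -0.61009207  0.32275296] [-0.5306688   0.24374212  0.83110758]
wrist 430.9361175628715 430.9361175628715 315.93881978471785 243.38257354094097 [-2.43038487 -1.56543072 -0.22425609] [-0.49845976 -0.0362125   0.38024445]
```

View pics/a_scene.png

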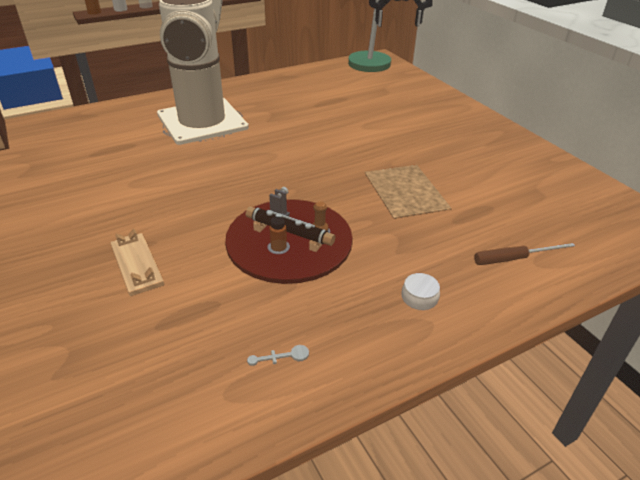

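View pics/a_side.png

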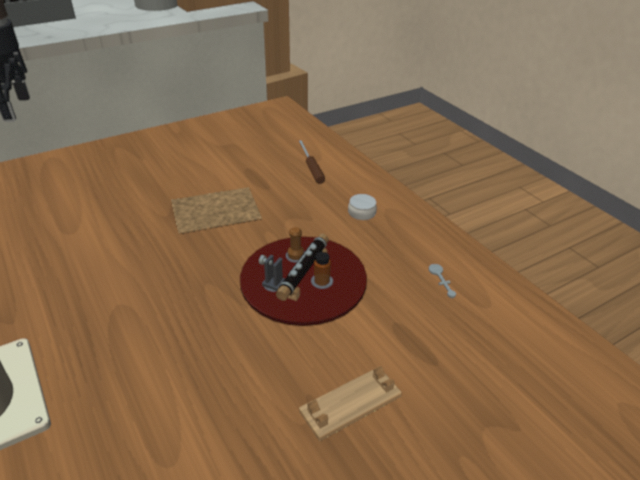

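View pics/a_wrist.png

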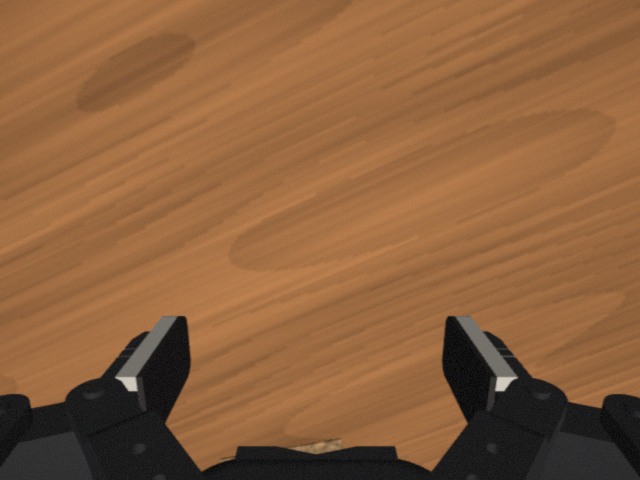

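The overview: platter at about (289,238) in scene and (304,278) in side; mat at (408,190) / (216,210); cradle at (137,263) / (350,402). The clamp is on the robot's side of the joint, with burnisher and vial on the other spots. Measuring now.

```bash
cat > h.py <<'E'
import numpy as np, cv2
from workcell import bot
from scipy.spatial.transform import Rotation as R
def ray(c,px):
    px=np.asarray(px,float).reshape(-1,2)
    M=cv2.Rodrigues(np.array(c["rvec"],float))[0]; t=np.array(c["tvec"],float)
    d=np.c_[(px[:,0]-c["cx"])/c["fx"],(px[:,1]-c["cy"])/c["fy"],np.ones(len(px))]@M
    return -M.T@t,d
def onz(c,px,z):
    o,d=ray(c,px); return o+d*((z-o[2])/d[:,2])[:,None]
def proj(c,P):
    M=np.array([[c["fx"],0,c["cx"]],[0,c["fy"],c["cy"]],[0,0,1.]])
    return cv2.projectPoints(np.asarray(P,float).reshape(-1,1,3),np.array(c["rvec"],float),np.array(c["tvec"],float),M,None)[0].reshape(-1,2)
def tri(c1,p1,c2,p2):
    o1,d1=ray(c1,p1);o2,d2=ray(c2,p2);d1=d1[0];d2=d2[0]
    s=np.linalg.lstsq(np.c_[d1,-d2],o2-o1,rcond=None)[0]
    a=o1+s[0]*d1;b=o2+s[1]*d2
    return (a+b)/2,np.linalg.norm(a-b)
def save(c,name,box=None,k=1):
    im=c["color"][:,:,::-1]
    if box: x0,y0,x1,y1=box; im=cv2.resize(im[y0:y1,x0:x1],None,fx=k,fy=k,interpolation=cv2.INTER_CUBIC)
    cv2.imwrite("pics/"+name+".png",im)
E
python3 - <<'E'
from h import *
import pickle
cs={n:bot.camera(n) for n in ["scene","side"]}
pickle.dump(cs,open("c0.pkl","wb"))
for n in cs:
    c=cs[n]; im=c["color"].astype(int); r,g,b=im[...,0],im[...,1],im[...,2]
    m=((r>1.8*g+15)&(r>1.8*b+15)&(r<130)&(g<35)).astype(np.uint8)
    cn=max(cv2.findContours(m,0,2)[0],key=cv2.contourArea)
    h=cv2.convexHull(cn)[:,0]+0.0
    P=onz(c,h,0.022)[:,:2]
    A=np.c_[2*P,np.ones(len(P))];s=np.linalg.lstsq(A,(P**2).sum(1),rcond=None)[0]
    print(n,"platter",s[:2],np.sqrt(s[2]+s[0]**2+s[1]**2),cv2.minEnclosingCircle(P.astype(np.float32)))
    print(' cam', ray(c,[[320,240]])[0])
save(cs["scene"],"b_scene",(220,170,360,290),5)
save(cs["side"],"b_side",(230,215,380,330),5)
save(cs["scene"],"b_cr",(100,220,180,300),7)
save(cs["side"],"b_cr2",(290,360,410,440),6)
save(cs["scene"],"b_mat",(350,150,460,230),7)
save(cs["side"],"b_mat2",(160,180,270,240),7)
E
```

```text
scene platter [0.13832253 0.00677846] 0.3881520671879734 ((0.5260093808174133, 0.025776950642466545), 9.999999747378752e-05)
 cam [ 1.26780199 -0.33563122  0.64353161]
side platter [ 0.56365401 -0.02044881] 0.11806152024546729 ((0.5638568997383118, -0.02084188722074032), 0.11964478343725204)
 cam [ 0.17723975 -0.6884648   0.72550789]
```

View pics/b_scene.png

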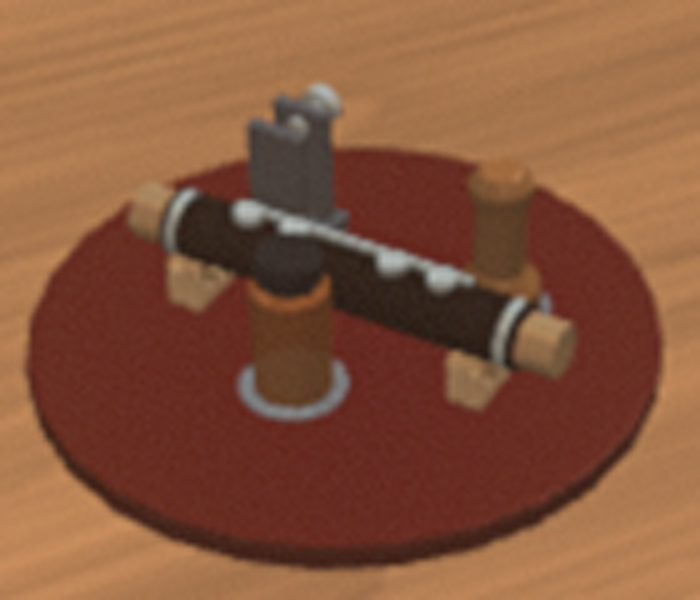

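View pics/b_side.png

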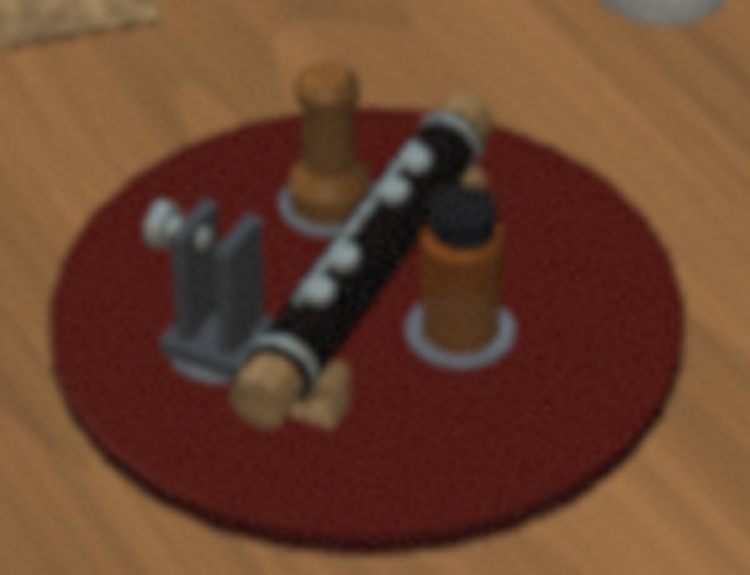

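View pics/b_cr.png

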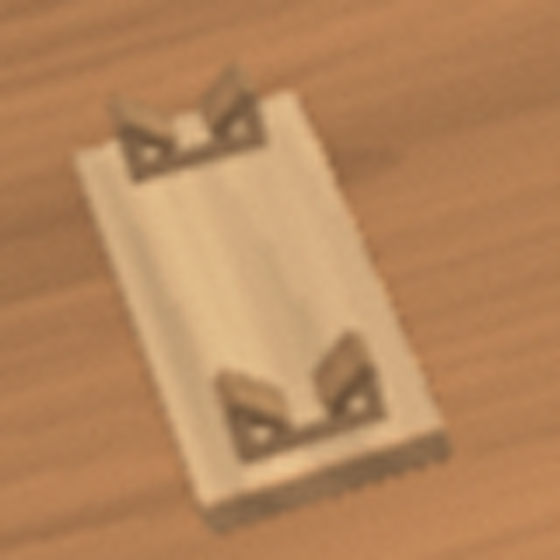

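View pics/b_cr2.png

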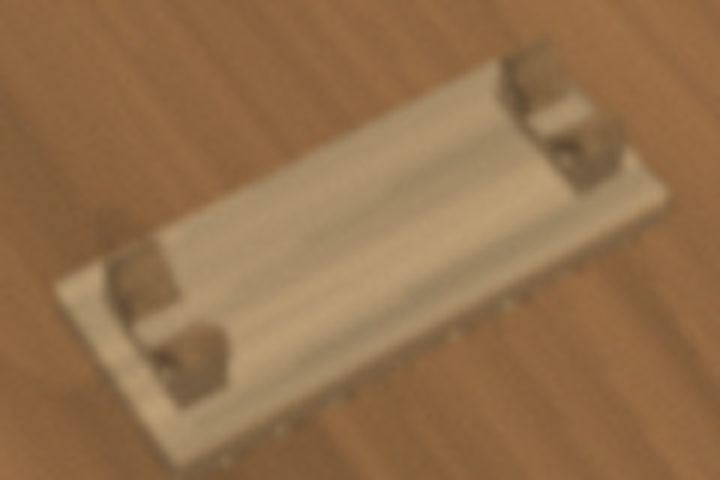

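View pics/b_mat.png

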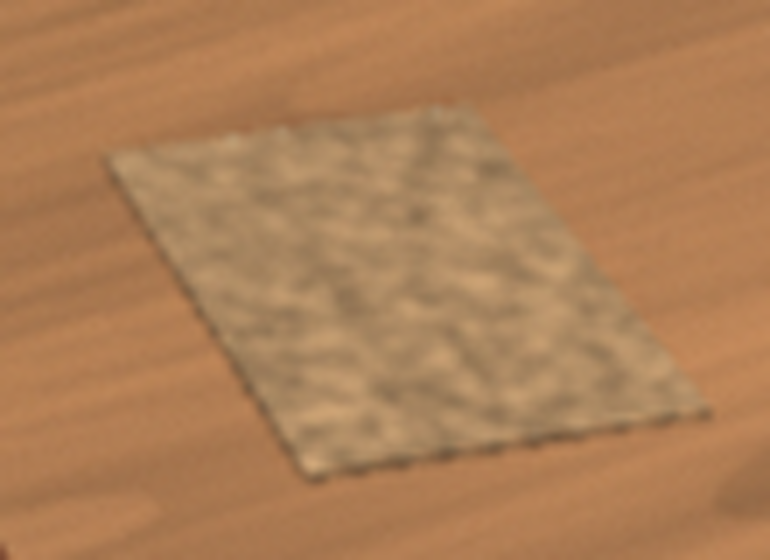

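View pics/b_mat2.png

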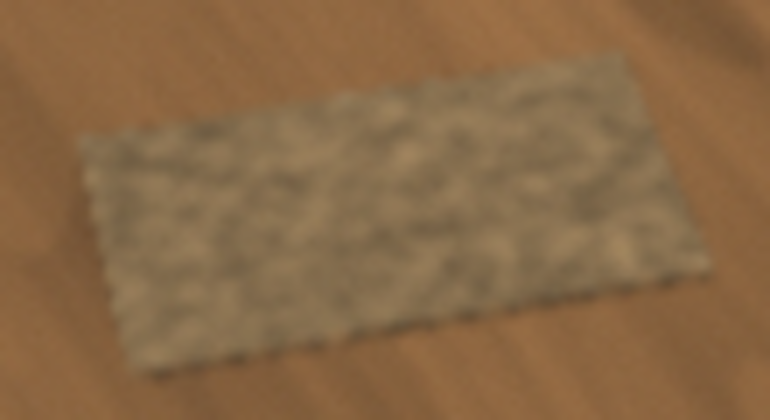

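Scene crop: vial front at (292,380 foot), burnisher (505,280), clamp (290,220), joint tenons (150,205)-(550,345). Side crop agrees: clamp left-near, burnisher behind, vial alone at the far side. Cradle and mat corners clear.

Run:
```python
from h import *
import pickle
cs=pickle.load(open("c0.pkl","rb")); S,D=cs["scene"],cs["side"]
def un(p,b,k): return (np.asarray(p,float)+.5)/k-.5+np.array(b)
def s(p): return un(p,(220,170),5)
def d(p): return un(p,(230,215),5)
# platter rim, clicked outer top edge in scene
P=onz(S,s([[30,335],[140,190],[375,148],[560,200],[660,345],[345,552],[130,490],[560,480]]),.022)[:,:2]
for nm,P in (("scene",P),("side",onz(D,d([[52,310],[683,320],[370,108],[375,540],[140,180],[600,170],[130,450],[620,450]]),.022)[:,:2])):
    A=np.c_[2*P,np.ones(len(P))];q=np.linalg.lstsq(A,(P**2).sum(1),rcond=None)[0]
    print(nm,q[:2],np.sqrt(q[2]+q[0]**2+q[1]**2))
print("joint endL",tri(S,s([150,205]),D,d([265,392])), "endR",tri(S,s([557,346]),D,d([475,112])))
# spots
print("vial cap top", onz(S,s([290,243]),.083),onz(D,d([461,205]),.083))
print("vial spot", onz(S,s([293,386]),.022),onz(D,d([460,330]),.022))
print("burn top", onz(S,s([502,172]),.086),onz(D,d([328,82]),.086), tri(S,s([502,172]),D,d([328,82])))
print("clamp jaws top corners", [onz(S,s(p),.080)[0,:2] for p in ([250,122],[285,132],[277,98],[330,110])],[onz(D,d(p),.080)[0,:2] for p in ([175,235],[213,200],[218,262],[258,215])])
print("cradle S",onz(S,un([[78,158],[297,92],[447,432],[205,505]],(100,220),7),.012)[:,:2],"D",onz(D,un([[57,290],[500,58],[668,192],[178,465]],(290,360),6),.012)[:,:2])
print("mat S",onz(S,un([[110,155],[465,105],[708,408],[308,472]],(350,150),7),.004)[:,:2],"D",onz(D,un([[82,138],[622,55],[712,265],[132,372]],(160,180),7),.004)[:,:2])
```

```text
scene [ 0.56414114 -0.01604386] 0.11853101601047814
side [ 0.56764689 -0.0175517 ] 0.11819490775456697
joint endL (array([ 0.49632078, -0.06456361,  0.05026066]), np.float64(0.0014380315109085568)) endR (array([0.6420924 , 0.03169575, 0.05076251]), np.float64(0.000963034351557678))
vial cap top [[ 0.58198137 -0.04357261  0.083     ]] [[ 0.58705323 -0.04662278  0.083     ]]
vial spot [[ 0.58699206 -0.04719403  0.022     ]] [[ 0.5878806  -0.04696735  0.022     ]]
burn top [[0.58197124 0.04156587 0.086     ]] [[0.57940644 0.03663986 0.086     ]] (array([0.58105615, 0.04114951, 0.08400205]), np.float64(0.0030225762040566972))
clamp jaws top corners [array([ 0.50231024, -0.02367615]), array([ 0.51439715, -0.0146943 ]), array([ 0.49218795, -0.00788558]), array([0.50883683, 0.00664564])] [array([ 0.49273814, -0.00672835]), array([0.5132691, 0.0036042]), array([ 0.49913403, -0.02719518]), array([ 0.5232785 , -0.01184815])]
cradle S [[ 0.4196906  -0.31476463]
 [ 0.41811188 -0.25628164]
 [ 0.56894241 -0.25600802]
 [ 0.56711122 -0.31404431]] D [[ 0.41822192 -0.25937273]
 [ 0.55547025 -0.25727687]
 [ 0.56765714 -0.31440027]
 [ 0.41883338 -0.31631009]]
mat S [[0.41667055 0.24933397]
 [0.4442379  0.37184411]
 [0.61811272 0.33279261]
 [0.58966146 0.2084944 ]] D [[0.44597102 0.37234307]
 [0.61830493 0.33027785]
 [0.590762   0.20888   ]
 [0.41640661 0.24678814]]
```

```bash
cat >> h.py <<'E'
def goal(xyz,yaw,o=None,flip=None):
    """row from measured pose to TCP at xyz, jaw axis at yaw deg (mod 180)"""
    o=o or bot.get_obs(); R0=R.from_quat(o["tool_rot"]); out=[]
    for k in (0,180):
        a=np.radians(yaw+k); z=np.array([np.cos(a),np.sin(a),0]); y=np.array([0,0,-1.]); x=np.cross(y,z)
        T=R.from_matrix(np.c_[x,y,z]); rv=(R0.inv()*T).as_rotvec(degrees=True)/10
        out.append(np.r_[R0.inv().apply(np.array(xyz)-o["eef_pos"])/.025,rv])
    out.sort(key=lambda r:np.linalg.norm(r[3:]))
    print("near",np.round(out[0],2).tolist(),"| alt turn",np.round(out[1][3:],2).tolist())
def st():
    o=bot.get_obs(); M=R.from_quat(o["tool_rot"]).as_matrix()
    print("t",round(o["clock"],2),"eef",np.round(o["eef_pos"],4),"jawyaw",round(np.degrees(np.arctan2(M[1,2],M[0,2])),2),"y",np.round(M[:,1],3),"x",np.round(M[:,0],3),"q",np.round(o["joint_pos"],2),"w",round(o["grip_width"],4),"F",np.round(o["ft_force"],1))
C=np.array([.566,-.0165]); YAW=33.5
def tt(x,y,c=None,yaw=None):
    c=C if c is None else c; a=np.radians(YAW if yaw is None else yaw)
    return c+np.array([[np.cos(a),-np.sin(a)],[np.sin(a),np.cos(a)]])@np.array([x,y])
E
python3 - <<'E'
from h import *
st()
v=tt(0,-.038); print(v)
goal([*v,.2],YAW)
c=bot.camera("wrist"); o=bot.get_obs()
print("wrist cam centre", ray(c,[[320,240]])[0], "in tool", R.from_quat(o["tool_rot"]).inv().apply(ray(c,[[320,240]])[0]-o["eef_pos"]), "axis", R.from_quat(o["tool_rot"]).inv().apply(ray(c,[[c["cx"],c["cy"]]])[1][0]))
E
```

```text
t 0.25 eef [0.2064 0.4551 0.2309] jawyaw 65.6 y [-0.    -0.001 -1.   ] x [ 0.911 -0.413 -0.   ] q [1.14 0.24 0.   1.34 0.   1.57] w 0.0852 F [ 1.3  0.9 -0.2]
[ 0.58697361 -0.04818766]
near [22.18, 1.25, -12.04, 0.01, 3.21, 0.0] | alt turn [0.0, -14.79, -0.01]
wrist cam centre [0.1401559  0.48465922 0.37450148] in tool [-0.07255777 -0.14349475 -0.00061848] axis [ 2.83141282e-01  9.59078178e-01 -2.50470883e-04]
```

Run:
```python
from h import *
goal([.553,-.04,.25],YAW)
```

```text
near [20.81, -0.75, -12.31, 0.0, 3.21, 0.0] | alt turn [0.0, -14.79, -0.01]
```

```bash
python3 -m handwheel '[[1.5,-0.05,-0.9,0,0.2,0],[3.5,-0.1,-2.1,0,0.6,0],[5.5,-0.2,-3.3,0,0.9,0],[7.5,-0.3,-4.5,0,1.2,0],[9.5,-0.4,-5.6,0,1.5,0]]' 0.0
python3 - <<'E'
from h import *
goal([.553,-.04,.25],YAW)
E
```

```text
clock: 0.92
eef_pos: [0.3658, 0.2281, 0.2416]
tool_rot: [-0.665, 0.239, -0.239, 0.666]
ft_force: [0.9, 0.1, -0.5]
grip_width: 0.0425
near [12.6, -0.34, -3.52, -0.0, 1.7, 0.0] | alt turn [0.0, -16.3, 0.01]
```

```bash
python3 -m handwheel '[[2.4,-0.06,-0.6,0,0.4,0],[4.8,-0.12,-1.3,0,0.8,0],[7.2,-0.2,-2,0,1.2,0],[9.6,-0.3,-2.7,0,1.5,0],[11.4,-0.34,-3.2,0,1.7,0]]'
python3 -m handwheel '[[0.8,0,-0.2,0,0,0],[1.2,0,-0.3,0,0,0],[1.2,0,-0.3,0,0,0],[1.2,0,-0.3,0,0,0],[1.2,0,-0.3,0,0,0]]'
python3 - <<'E'
from h import *
import pickle
st(); c=bot.camera("wrist"); pickle.dump(c,open("w1.pkl","wb")); save(c,"w1")
E
```

```text
clock: 1.55
eef_pos: [0.5356, -0.0154, 0.2498]
tool_rot: [-0.623, 0.335, -0.335, 0.623]
ft_force: [0.1, 0.6, 0.4]
grip_width: 0.0429
clock: 2.17
eef_pos: [0.5445, -0.0409, 0.2501]
tool_rot: [-0.623, 0.333, -0.334, 0.624]
ft_force: [-0.5, -0.3, 0.8]
grip_width: 0.043
t 2.17 eef [ 0.5445 -0.0409  0.2501] jawyaw 33.71 y [ 0.  0. -1.] x [ 0.555 -0.832 -0.   ] q [-0.08  0.33  0.17  1.41  0.    0.91] w 0.043 F [-0.5 -0.3  0.8]
```

View pics/w1.png

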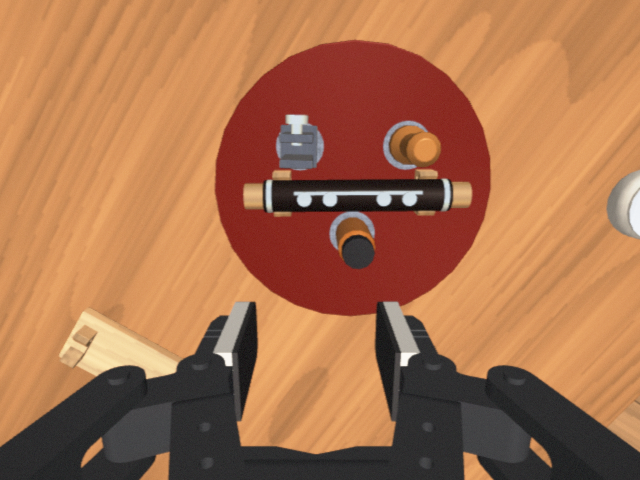

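Wrist view: platter centre ≈(353,178), clamp jaws (298,147) with knob pointing up/away from the joint, burnisher top (424,149), vial cap (357,250), joint from (244,196) to (470,194).

Run:
```python
from h import *
import pickle
c=pickle.load(open("w1.pkl","rb")); im=c["color"].astype(int); r,g,b=im[...,0],im[...,1],im[...,2]
m=((r>2.2*g+10)&(g<70)).astype(np.uint8); m[320:]=0
cn=max(cv2.findContours(m,0,1)[0],key=cv2.contourArea)
h=cv2.convexHull(cn)[:,0]+0.; P=onz(c,h,.022)[:,:2]
A=np.c_[2*P,np.ones(len(P))];q=np.linalg.lstsq(A,(P**2).sum(1),rcond=None)[0]
print("platter",q[:2],np.sqrt(q[2]+q[0]**2+q[1]**2))
E2=onz(c,[[244,196],[471,194.5]],.046)[:,:2]; print("joint",E2,E2.mean(0),np.linalg.norm(E2[1]-E2[0]),np.degrees(np.arctan2(*(E2[1]-E2[0])[::-1])))
print("vial cap",onz(c,[357.5,252],.083)[0]," burn top",onz(c,[424.5,149],.086)[0])
print("expected spots",tt(0,-.038),tt(.045,.038),tt(-.045,.038))
save(c,"w1z",(240,90,480,280),3.3)
```

```text
platter [ 0.56409299 -0.01492564] 0.11861044889627576
joint [[ 0.48965673 -0.06570244]
 [ 0.64284039  0.03779899]] [ 0.56624856 -0.01395172] 0.1848723362850083 34.04566794172245
vial cap [ 0.58464312 -0.04585556  0.083     ]  burn top [0.57926384 0.04248678 0.086     ]
expected spots [ 0.58697361 -0.04818766] [0.58255126 0.04002483] [ 0.50750153 -0.0096495 ]
```

View pics/w1z.png

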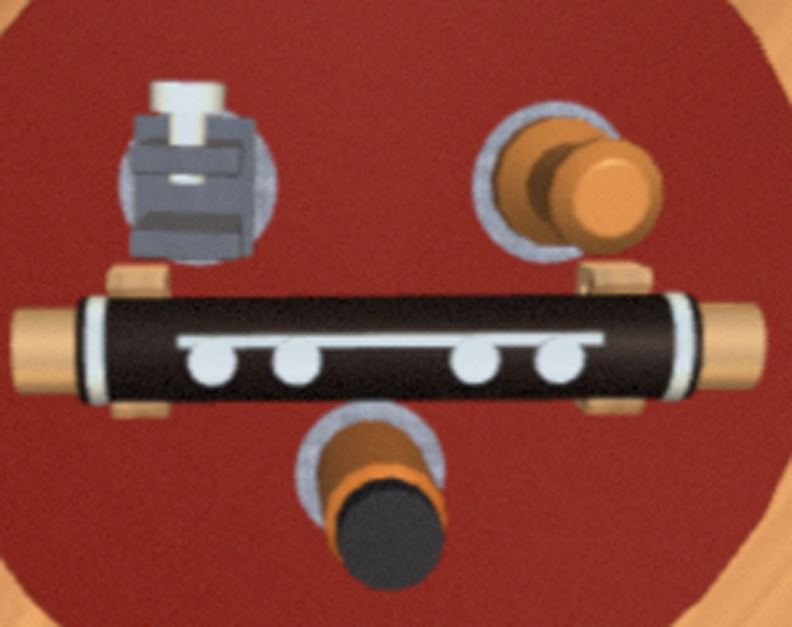

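Run:
```python
from h import *
import pickle
c=pickle.load(open("w1.pkl","rb"))
px=(np.array([[370,477],[552,181],[198,186]])+.5)/3.3-.5+[240,90]
P=onz(c,px,.022)[:,:2]; print(P)
Q=np.array([[0,-.038],[.045,.038],[-.045,.038]])
qm,pm=Q.mean(0),P.mean(0); H=(Q-qm).T@(P-pm); a=np.arctan2(H[0,1]-H[1,0],H[0,0]+H[1,1])
Rm=np.array([[np.cos(a),-np.sin(a)],[np.sin(a),np.cos(a)]]); t=pm-Rm@qm
print("centre",t,"yaw",np.degrees(a),"res",P-(Q@Rm.T+t))
cl=(np.array([[131,256],[242,258],[131,236],[240,236],[136,170],[240,178],[140,141],[243,150]])+.5)/3.3-.5+[240,90]
W=onz(c,cl,.08)[:,:2]; print(W)
for i in range(0,8,2): d=W[i+1]-W[i]; print(np.linalg.norm(d),np.degrees(np.arctan2(d[1],d[0])))
print(W.mean(0))
```

```text
[[ 0.58661194 -0.04773336]
 [ 0.58034715  0.0421619 ]
 [ 0.5058147  -0.00897584]]
centre [ 0.56472448 -0.01531627] yaw 34.273827745242414 res [[ 0.00048781 -0.00101558]
 [-0.00016368  0.00073497]
 [-0.00032413  0.00028061]]
[[ 0.5014741  -0.02531165]
 [ 0.52191229 -0.01222066]
 [ 0.49916795 -0.02166178]
 [ 0.51892463 -0.00850383]
 [ 0.49257933 -0.00922235]
 [ 0.51211548  0.00177206]
 [ 0.49005821 -0.00364307]
 [ 0.50941767  0.0070065 ]]
0.02427125095423847 32.640215592851426
0.023737271009171626 33.66361521272018
0.02241736732694211 29.36963229846607
0.022095296493224628 28.815051806669047
[ 0.50570621 -0.0089731 ]
```

```bash
sed -i 's/^C=.*/C=np.array([.5646,-.0156]); YAW=34.0/' h.py
python3 - <<'E'
from h import *
v=tt(0,-.038); print(v,tt(.045,.038),tt(-.045,.038))
goal([*v,.13],34); goal([*v,.030],34)
E
```

```text
[ 0.58584933 -0.04710343] [0.58065736 0.04106711] [ 0.50604398 -0.00926025]
near [1.12, 4.8, 1.24, -0.0, -0.03, 0.0] | alt turn [-0.0, 17.97, -0.0]
near [1.12, 8.8, 1.24, -0.0, -0.03, 0.0] | alt turn [-0.0, 17.97, -0.0]
```

```bash
python3 -m handwheel '[[0.7,1.5,0.8,0,0,0],[1.12,3,1.24,0,0,0],[1.12,4.5,1.24,0,0,0],[1.12,4.8,1.24,0,0,0],[1.12,4.8,1.24,0,0,0]]' 0.2
python3 - <<'E'
from h import *
st(); v=tt(0,-.038); goal([*v,.030],34)
c=bot.camera("wrist"); save(c,"w2")
E
```

```text
clock: 2.85
eef_pos: [0.5861, -0.0479, 0.1303]
tool_rot: [0.623, -0.334, 0.334, -0.623]
ft_force: [-0.2, -0.2, -0.2]
grip_width: 0.0515
t 2.85 eef [ 0.5861 -0.0479  0.1303] jawyaw 33.63 y [-0.  0. -1.] x [ 0.554 -0.833 -0.   ] q [-0.08  0.47  0.07  1.17  0.    0.9 ] w 0.0515 F [-0.2 -0.2 -0.2]
near [-0.03, 4.01, 0.01, 0.0, -0.04, -0.0] | alt turn [0.0, 17.96, 0.0]
```

View pics/w2.png

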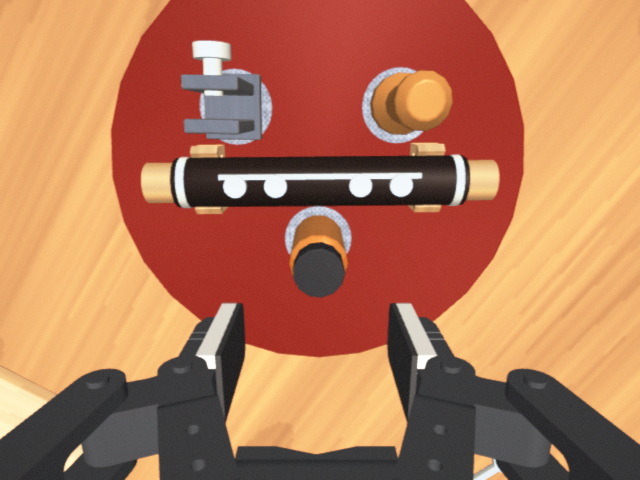

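Vial cap at (319,270), centred between the fingers (mid ≈ 316). Descend and grip.

```bash
python3 -m handwheel '[[-0.03,1,0.01,0,0,0],[-0.03,2.2,0.01,0,0,0],[-0.03,3.3,0.01,0,0,0],[-0.03,3.9,0.01,0,0,0],[-0.03,4.0,0.01,0,0,0]]'
python3 -m handwheel '[[0,0,0,0,0,0],[0,0,0,0,0,0],[0,0,0,0,0,0],[0,0,0,0,0,0],[0,0,0,0,0,0]]' -1
python3 - <<'E'
from h import *
st(); c=bot.camera("side"); save(c,"s3",(200,180,400,330),4)
E
```

```text
clock: 3.52
eef_pos: [0.5862, -0.0475, 0.0302]
tool_rot: [-0.623, 0.334, -0.334, 0.623]
ft_force: [-0.0, 0.4, 1.3]
grip_width: 0.051
clock: 4.15
eef_pos: [0.5873, -0.0476, 0.0314]
tool_rot: [-0.623, 0.333, -0.335, 0.624]
ft_force: [-0.4, -0.8, 6.7]
grip_width: 0.0286
t 4.15 eef [ 0.5873 -0.0476  0.0314] jawyaw 33.6 y [ 0.003 -0.    -1.   ] x [ 0.553 -0.833  0.002] q [-0.08  0.57 -0.05  0.95  0.    0.9 ] w 0.0286 F [-0.4 -0.8  6.7]
```

View pics/s3.png

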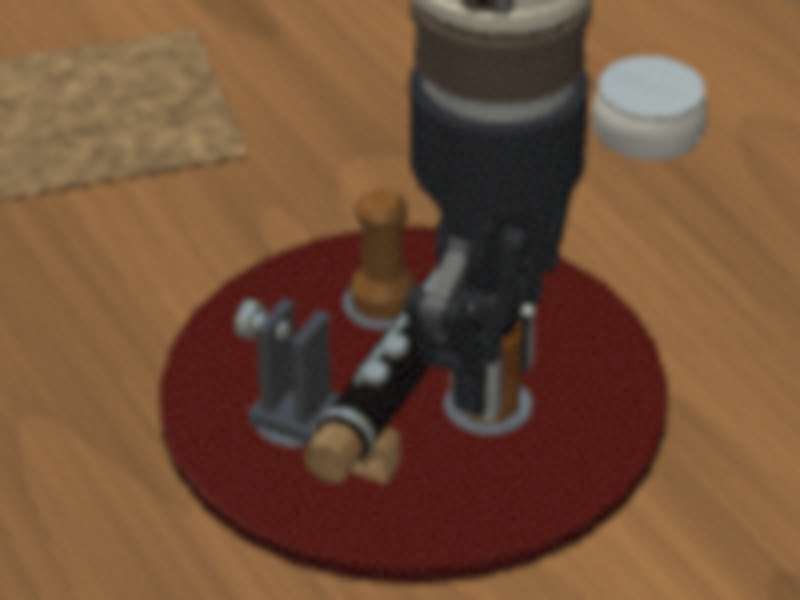

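Vial held (28.6 mm), side view shows it upright between the pads. Lift and carry to the mat.

```bash
python3 -m handwheel '[[0,-0.5,0,0,0,0],[0,-1.5,0,0,0,0],[0,-3,0,0,0,0],[0,-4.5,0,0,0,0],[0,-5,0,0,0,0]]'
cat >> h.py <<'E'
MC=np.array([.5175,.290]); MY=-13.3
E
python3 - <<'E'
from h import *
st(); 
for mx in (.058,0,-.058): print(tt(mx,0,MC,MY))
m=tt(.058,0,MC,MY); goal([*m,.15],34)
E
```

```text
clock: 4.82
eef_pos: [0.5873, -0.0476, 0.1579]
tool_rot: [-0.623, 0.333, -0.336, 0.624]
ft_force: [0.1, -0.4, -1.1]
grip_width: 0.0286
t 4.83 eef [ 0.5873 -0.0476  0.1579] jawyaw 33.6 y [ 0.005 -0.    -1.   ] x [ 0.553 -0.833  0.003] q [-0.08  0.45  0.11  1.23 -0.    0.9 ] w 0.0286 F [ 0.1 -0.4 -1.1]
[0.57394437 0.27665712]
[0.5175 0.29  ]
[0.46105563 0.30334288]
near [-11.1, 0.31, 6.73, -0.02, -0.04, 0.02] | alt turn [-0.03, 17.96, -0.03]
```

```bash
python3 -m handwheel '[[-1,0,0.6,0,0,0],[-3,0,1.8,0,0,0],[-5,0,3,0,0,0],[-7,0,4.2,0,0,0],[-9,0,5.4,0,0,0]]'
python3 -m handwheel '[[-1.4,0.2,0.9,0,0,0],[-2,0.3,1.3,0,0,0],[-2.1,0.3,1.35,0,0,0],[-2.1,0.3,1.35,0,0,0],[-2.1,0.3,1.35,0,0,0]]'
python3 - <<'E'
from h import *
st(); m=tt(.058,0,MC,MY); goal([*m,.014],34)
c=bot.camera("wrist"); save(c,"w4")
E
```

```text
clock: 5.45
eef_pos: [0.5728, 0.2161, 0.1535]
tool_rot: [0.624, -0.335, 0.334, -0.623]
ft_force: [1.8, 0.3, -1.0]
grip_width: 0.0285
clock: 6.08
eef_pos: [0.5733, 0.2754, 0.1476]
tool_rot: [0.623, -0.335, 0.335, -0.623]
ft_force: [-0.1, -0.4, -0.8]
grip_width: 0.0286
t 6.08 eef [0.5733 0.2754 0.1476] jawyaw 33.47 y [ 0. -0. -1.] x [ 0.552 -0.834  0.   ] q [ 0.45  0.55  0.26  1.27 -0.    1.43] w 0.0286 F [-0.1 -0.4 -0.8]
near [-0.03, 5.34, 0.05, 0.0, -0.05, 0.0] | alt turn [-0.0, 17.95, 0.0]
```

View pics/w4.png

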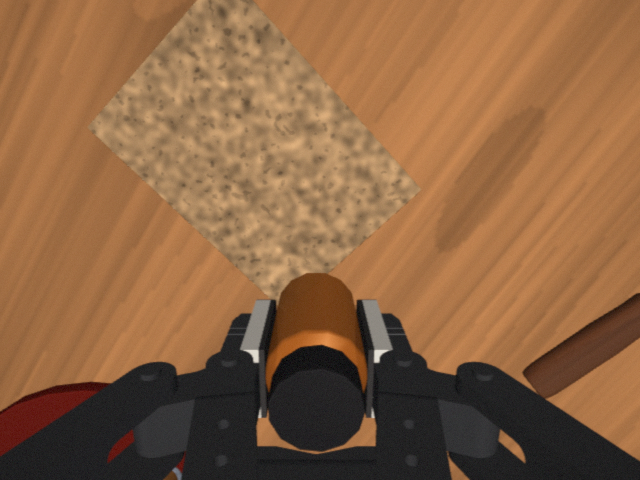

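```bash
python3 - <<'E'
from h import *
c=bot.camera("wrist"); print(onz(c,[[90,126],[418,187],[278,296]],.004))
E
python3 -m handwheel '[[0,1,0,0,0,0],[0,2.6,0,0,0,0],[0,4,0,0,0,0],[0,4.9,0,0,0,0],[0,5.1,0,0,0,0]]'
python3 -m handwheel '[[0,0.05,0,0,0,0],[0,0.1,0,0,0,0],[0,0.15,0,0,0,0],[0,0.18,0,0,0,0],[0,0.18,0,0,0,0]]'
```

```text
[[0.4149815  0.25014368 0.004     ]
 [0.61497793 0.33498464 0.004     ]
 [0.57863151 0.21643031 0.004     ]]
clock: 6.8
eef_pos: [0.5717, 0.2757, 0.018]
tool_rot: [0.624, -0.335, 0.334, -0.622]
ft_force: [0.1, 0.3, -0.7]
grip_width: 0.0284
clock: 7.42
eef_pos: [0.5729, 0.2771, 0.0155]
tool_rot: [-0.623, 0.334, -0.334, 0.623]
ft_force: [0.1, 0.2, 0.6]
grip_width: 0.0284
```

```bash
python3 -m handwheel '[[0,0.03,0,0,0,0],[0,0.06,0,0,0,0],[0,0.08,0,0,0,0],[0,0.08,0,0,0,0],[0,0.08,0,0,0,0]]'
```

```text
clock: 8.05
eef_pos: [0.5729, 0.277, 0.0135]
tool_rot: [-0.623, 0.334, -0.334, 0.623]
ft_force: [-0.7, -0.5, 1.9]
grip_width: 0.0288
```

Contact (Fz from -0.7 to +1.9). Open gently and rise.

```bash
python3 -m handwheel '[[0,0,0,0,0,0],[0,0,0,0,0,0],[0,0,0,0,0,0],[0,0,0,0,0,0],[0,0,0,0,0,0]]' 0.2
python3 -m handwheel '[[0,-0.5,0,0,0,0],[0,-2,0,0,0,0],[0,-4,0,0,0,0],[0,-5.5,0,0,0,0],[0,-6,0,0,0,0]]'
python3 - <<'E'
from h import *
st(); 
for n in ("wrist","side"): save(bot.camera(n),"w5"+n)
b=tt(.045,.038); goal([*b,.165],34)
E
```

```text
clock: 8.68
eef_pos: [0.5729, 0.277, 0.0133]
tool_rot: [0.623, -0.334, 0.334, -0.623]
ft_force: [0.5, 0.1, -0.6]
grip_width: 0.0514
clock: 9.3
eef_pos: [0.5746, 0.2779, 0.1677]
tool_rot: [-0.621, 0.333, -0.336, 0.625]
ft_force: [0.5, 0.1, -0.1]
grip_width: 0.0513
t 9.3 eef [0.5746 0.2779 0.1677] jawyaw 33.6 y [ 0.006  0.003 -1.   ] x [ 0.553 -0.833  0.001] q [ 0.45  0.54  0.29  1.31 -0.    1.43] w 0.0513 F [ 0.5  0.1 -0.1]
near [8.03, 0.0, -5.01, -0.02, -0.04, 0.0] | alt turn [-0.0, 17.96, -0.03]
```

View pics/w5wrist.png

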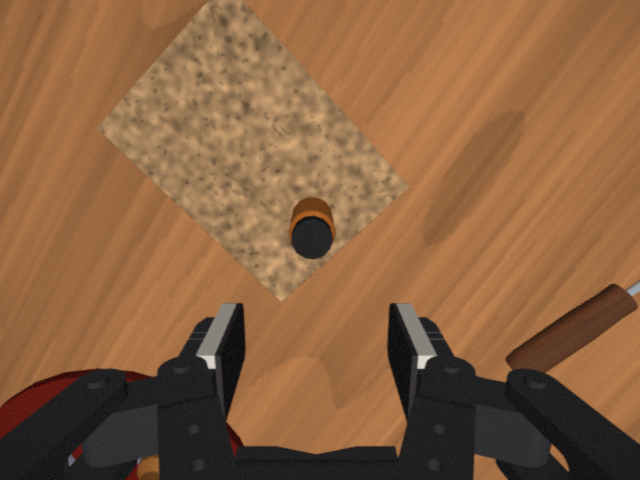

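View pics/w5side.png

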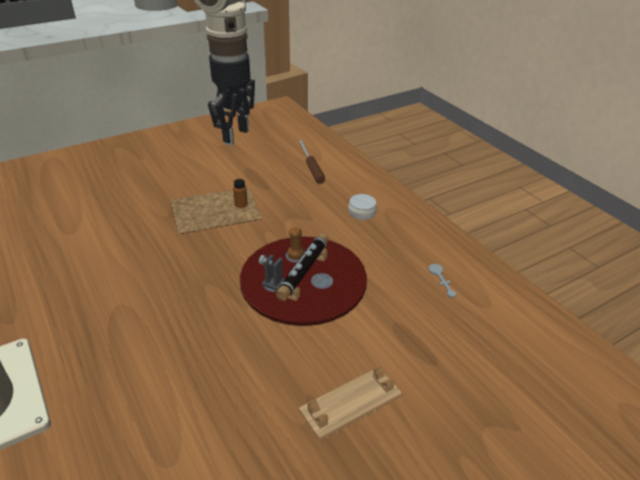

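Vial stands on the mat at (313,237 wrist), (240,193 side), its felt spot free at (321,281). Now the burnisher.

```bash
python3 -m handwheel '[[1,0,-0.6,0,0,0],[3,0,-1.9,0,0,0],[5,0,-3.1,0,0,0],[6.8,0,-4.25,0,0,0],[7.8,0.1,-4.9,0,0,0]]'
python3 -m handwheel '[[0.2,0.4,-0.1,0,0,0],[0.23,0.8,-0.12,0,0,0],[0.23,0.8,-0.12,0,0,0],[0.23,0.8,-0.12,0,0,0],[0.23,0.8,-0.12,0,0,0]]'
python3 - <<'E'
from h import *
import pickle
st(); b=tt(.045,.038); goal([*b,.046],34)
c=bot.camera("wrist"); save(c,"w6"); pickle.dump(c,open("w6.pkl","wb"))
E
```

```text
clock: 10.02
eef_pos: [0.5773, 0.044, 0.1587]
tool_rot: [0.624, -0.336, 0.334, -0.622]
ft_force: [0.3, 0.2, 1.2]
grip_width: 0.0509
clock: 10.65
eef_pos: [0.5797, 0.0413, 0.1412]
tool_rot: [-0.623, 0.333, -0.334, 0.624]
ft_force: [0.9, -0.2, 1.1]
grip_width: 0.0513
t 10.65 eef [0.5797 0.0413 0.1412] jawyaw 33.68 y [ 0.001  0.    -1.   ] x [ 0.555 -0.832  0.   ] q [0.07 0.45 0.07 1.19 0.   1.05] w 0.0513 F [ 0.9 -0.2  1.1]
near [0.03, 3.81, 0.02, -0.0, -0.03, 0.0] | alt turn [-0.0, 17.97, -0.01]
```

View pics/w6.png

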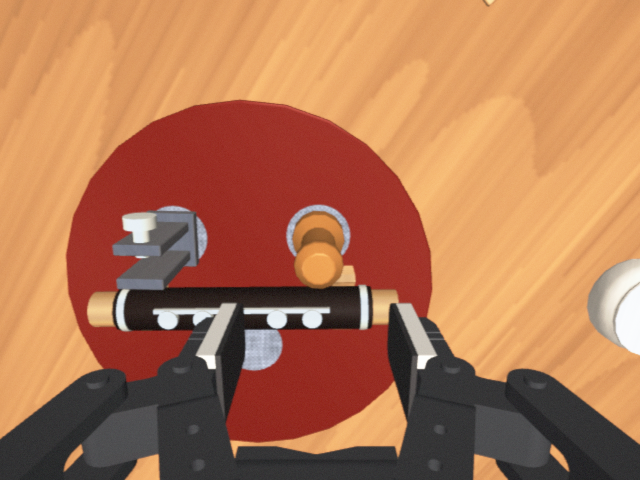

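Burnisher knob at (318,264), centred. Descend and grip.

```bash
python3 -m handwheel '[[0.03,1,0.02,0,0,0],[0.03,2.2,0.02,0,0,0],[0.03,3.3,0.02,0,0,0],[0.03,3.7,0.02,0,0,0],[0.03,3.8,0.02,0,0,0]]'
python3 -m handwheel '[[0,0,0,0,0,0],[0,0,0,0,0,0],[0,0,0,0,0,0],[0,0,0,0,0,0],[0,0,0,0,0,0]]' -1
python3 -m handwheel '[[0,-0.4,0,0,0,0],[0,-1.5,0,0,0,0],[0,-3,0,0,0,0],[0,-4.3,0,0,0,0],[0,-4.8,0,0,0,0]]'
python3 - <<'E'
from h import *
st(); m=tt(0,0,MC,MY); goal([*m,.165],34)
save(bot.camera("side"),"s7")
E
```

```text
clock: 11.32
eef_pos: [0.5804, 0.0402, 0.0458]
tool_rot: [0.623, -0.334, 0.334, -0.623]
ft_force: [-0.1, 0.1, 0.3]
grip_width: 0.0515
clock: 11.95
eef_pos: [0.5815, 0.0402, 0.0472]
tool_rot: [-0.623, 0.333, -0.335, 0.624]
ft_force: [-0.7, -0.3, 5.7]
grip_width: 0.0223
clock: 12.58
eef_pos: [0.581, 0.04, 0.1677]
tool_rot: [-0.623, 0.333, -0.335, 0.624]
ft_force: [-0.3, 0.4, -1.9]
grip_width: 0.0222
t 12.57 eef [0.581  0.04   0.1677] jawyaw 33.6 y [ 0.003  0.    -1.   ] x [ 0.553 -0.833  0.001] q [ 0.07  0.43  0.11  1.25 -0.    1.05] w 0.0222 F [-0.3  0.4 -1.9]
near [-9.74, 0.1, 3.42, -0.01, -0.04, 0.01] | alt turn [-0.01, 17.96, -0.02]
```

View pics/s7.png

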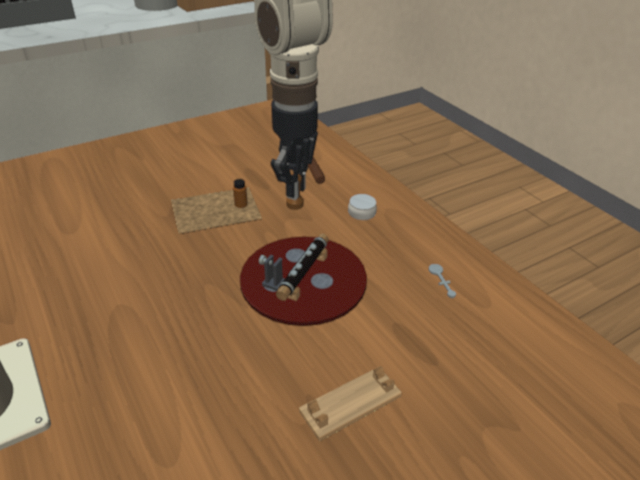

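Burnisher is held and lifted (side, (295,195)). Carry it to the mat centre.

```bash
python3 -m handwheel '[[-1,0,0.35,0,0,0],[-3,0,1.05,0,0,0],[-5.2,0,1.8,0,0,0],[-7.4,0,2.6,0,0,0],[-9,0,3.15,0,0,0]]'
python3 -m handwheel '[[-0.7,0.1,0.27,0,0,0],[-0.74,1,0.27,0,0,0],[-0.74,2.2,0.27,0,0,0],[-0.74,3.2,0.27,0,0,0],[-0.74,3.6,0.27,0,0,0]]'
python3 - <<'E'
from h import *
st(); m=tt(0,0,MC,MY); goal([*m,.0292],34)
E
```

```text
clock: 13.25
eef_pos: [0.5195, 0.2727, 0.1637]
tool_rot: [0.624, -0.334, 0.333, -0.622]
ft_force: [0.0, -0.5, -2.4]
grip_width: 0.0221
clock: 13.88
eef_pos: [0.5151, 0.2883, 0.0727]
tool_rot: [0.625, -0.335, 0.333, -0.621]
ft_force: [-0.2, 0.3, -2.0]
grip_width: 0.0222
t 13.88 eef [0.5151 0.2883 0.0727] jawyaw 33.55 y [-0.005 -0.003 -1.   ] x [ 0.553 -0.833 -0.   ] q [ 0.51  0.53  0.01  1.05 -0.    1.5 ] w 0.0222 F [-0.2  0.3 -2. ]
near [-0.0, 1.74, 0.13, 0.03, -0.05, -0.0] | alt turn [0.0, 17.95, 0.05]
```

```bash
python3 -m handwheel '[[0,0.5,0,0,0,0],[0,1.1,0,0,0,0],[0,1.45,0,0,0,0],[0,1.6,0,0,0,0],[0,1.65,0,0,0,0]]'
python3 -m handwheel '[[0,0.02,0,0,0,0],[0,0.04,0,0,0,0],[0,0.06,0,0,0,0],[0,0.06,0,0,0,0],[0,0.06,0,0,0,0]]'
```

```text
clock: 14.5
eef_pos: [0.5169, 0.2902, 0.0346]
tool_rot: [-0.623, 0.334, -0.334, 0.623]
ft_force: [0.9, 0.1, -2.2]
grip_width: 0.0221
clock: 15.12
eef_pos: [0.5168, 0.2902, 0.0331]
tool_rot: [-0.623, 0.334, -0.334, 0.623]
ft_force: [-0.1, 0.5, -2.1]
grip_width: 0.022
```

```bash
python3 -m handwheel '[[0,0.03,0,0,0,0],[0,0.06,0,0,0,0],[0,0.1,0,0,0,0],[0,0.13,0,0,0,0],[0,0.15,0,0,0,0]]'
```

```text
clock: 15.75
eef_pos: [0.5168, 0.2901, 0.0293]
tool_rot: [0.623, -0.334, 0.334, -0.623]
ft_force: [0.8, -0.8, -0.7]
grip_width: 0.022
```

```bash
python3 -m handwheel '[[0,0.03,0,0,0,0],[0,0.05,0,0,0,0],[0,0.05,0,0,0,0],[0,0.05,0,0,0,0],[0,0.05,0,0,0,0]]'
```

```text
clock: 16.38
eef_pos: [0.5171, 0.2904, 0.0292]
tool_rot: [-0.623, 0.334, -0.334, 0.624]
ft_force: [-2.3, -0.6, 5.0]
grip_width: 0.0219
```

Contact. Release, rise, head to the clamp.

```bash
python3 -m handwheel '[[0,0,0,0,0,0],[0,0,0,0,0,0],[0,0,0,0,0,0],[0,0,0,0,0,0],[0,0,0,0,0,0]]' 0.2
python3 -m handwheel '[[0,-0.5,0,0,0,0],[0,-2,0,0,0,0],[0,-4,0,0,0,0],[0,-5,0,0,0,0],[0,-5.4,0,0,0,0]]'
python3 - <<'E'
from h import *
st(); b=tt(-.045,.038); print(b); goal([*b,.165],31)
save(bot.camera("side"),"s8")
E
```

```text
clock: 17.0
eef_pos: [0.5167, 0.2901, 0.028]
tool_rot: [0.623, -0.334, 0.334, -0.623]
ft_force: [0.1, -0.6, -0.0]
grip_width: 0.0511
clock: 17.62
eef_pos: [0.5179, 0.2908, 0.1661]
tool_rot: [-0.622, 0.333, -0.335, 0.625]
ft_force: [0.2, 0.0, 0.4]
grip_width: 0.0511
t 17.62 eef [0.5179 0.2908 0.1661] jawyaw 33.61 y [ 0.004  0.002 -1.   ] x [ 0.553 -0.833  0.   ] q [ 0.51  0.46  0.14  1.25 -0.    1.5 ] w 0.0511 F [0.2 0.  0.4]
[ 0.50604398 -0.00926025]
near [9.73, 0.01, -7.04, -0.03, 0.26, 0.0] | alt turn [0.0, -17.74, 0.04]
```

View pics/s8.png

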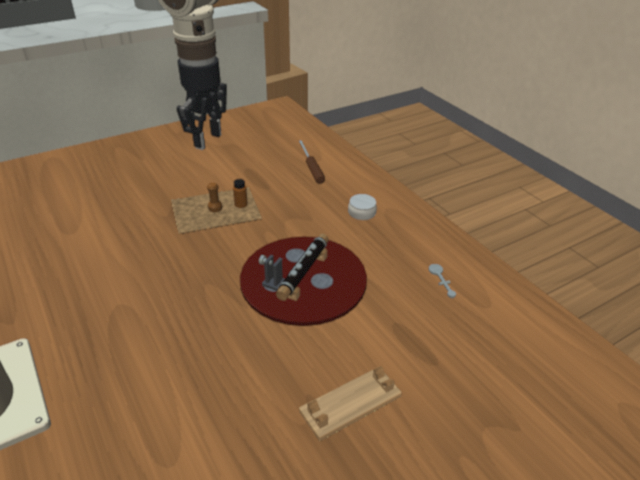

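Burnisher and vial stand on the mat. On to the clamp.

```bash
python3 -m handwheel '[[1.2,0,-0.85,0,0.05,0],[3.1,0,-2.25,0,0.1,0],[5,0,-3.6,0,0.15,0],[7,0,-5,0,0.2,0],[8.9,0,-6.4,0,0.26,0]]'
python3 -m handwheel '[[0.6,0.4,-0.4,0,0,0],[0.83,0.8,-0.6,0,0,0],[0.83,0.9,-0.6,0,0,0],[0.83,0.9,-0.6,0,0,0],[0.83,0.9,-0.6,0,0,0]]'
python3 - <<'E'
from h import *
import pickle
st(); b=tt(-.045,.038); goal([*b,.034],31)
c=bot.camera("wrist"); save(c,"w9"); pickle.dump(c,open("w9.pkl","wb"))
E
```

```text
clock: 18.3
eef_pos: [0.5055, 0.0144, 0.1618]
tool_rot: [0.616, -0.349, 0.348, -0.615]
ft_force: [0.3, 0.4, -0.6]
grip_width: 0.0513
clock: 18.92
eef_pos: [0.5048, -0.0081, 0.1407]
tool_rot: [-0.616, 0.347, -0.348, 0.616]
ft_force: [-1.1, -0.4, -0.3]
grip_width: 0.0511
t 18.93 eef [ 0.5048 -0.0081  0.1407] jawyaw 31.12 y [ 0.  0. -1.] x [ 0.517 -0.856  0.   ] q [-0.02  0.31 -0.15  1.11  0.    1.01] w 0.0511 F [-1.1 -0.4 -0.3]
near [0.07, 4.27, 0.02, -0.0, 0.01, 0.0] | alt turn [0.0, -17.99, 0.0]
```

View pics/w9.png

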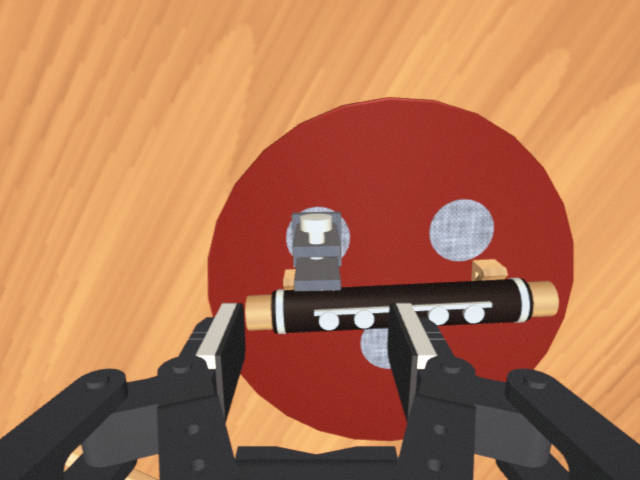

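Clamp at (317,250), square with the image axes so the 31° yaw fits. Descend and grip.

```bash
python3 -m handwheel '[[0.07,1,0.02,0,0,0],[0.07,2.4,0.02,0,0,0],[0.07,3.6,0.02,0,0,0],[0.07,4.1,0.02,0,0,0],[0.07,4.25,0.02,0,0,0]]'
python3 -m handwheel '[[0,0,0,0,0,0],[0,0,0,0,0,0],[0,0,0,0,0,0],[0,0,0,0,0,0],[0,0,0,0,0,0]]' -1
python3 -m handwheel '[[0,-0.4,0,0,0,0],[0,-1.5,0,0,0,0],[0,-3,0,0,0,0],[0,-4.6,0,0,0,0],[0,-5.2,0,0,0,0]]'
python3 - <<'E'
from h import *
st(); m=tt(-.058,0,MC,MY); goal([*m,.165],31)
save(bot.camera("side"),"s10"); save(bot.camera("wrist"),"w10")
E
```

```text
clock: 19.6
eef_pos: [0.5058, -0.0102, 0.0341]
tool_rot: [0.616, -0.348, 0.348, -0.615]
ft_force: [0.4, -0.2, 0.8]
grip_width: 0.0511
clock: 20.23
eef_pos: [0.507, -0.0105, 0.0356]
tool_rot: [-0.615, 0.347, -0.349, 0.616]
ft_force: [-0.9, 0.4, 6.0]
grip_width: 0.0231
clock: 20.85
eef_pos: [0.507, -0.0105, 0.1668]
tool_rot: [-0.615, 0.347, -0.349, 0.616]
ft_force: [-0.3, 0.1, -1.9]
grip_width: 0.0229
t 20.85 eef [ 0.507  -0.0105  0.1668] jawyaw 31.0 y [ 0.004 -0.    -1.   ] x [ 0.515 -0.857  0.002] q [-0.02  0.29 -0.1   1.18 -0.    1.01] w 0.0229 F [-0.3  0.1 -1.9]
near [-11.71, 0.06, 4.89, -0.02, 0.0, 0.01] | alt turn [0.02, -18.0, 0.03]
```

View pics/w10.png

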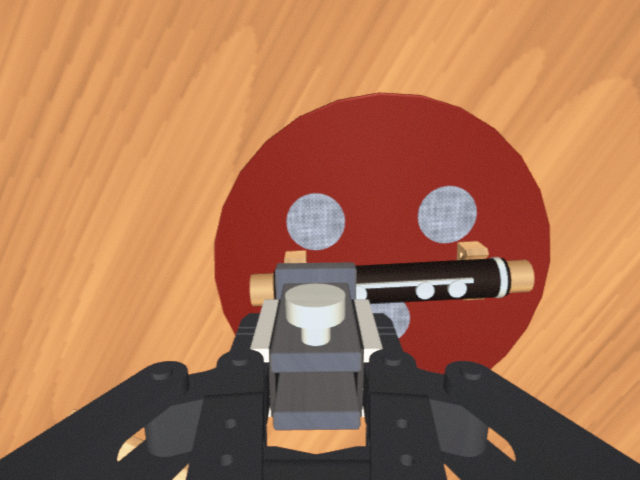

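Clamp held squarely, the joint still in its saddles, all three spots visible ((316,222), (447,214)). Carry to the mat.

```bash
python3 -m handwheel '[[-1,0,0.4,0,0,0],[-3,0,1.25,0,0,0],[-5.2,0,2.15,0,0,0],[-7.4,0,3.1,0,0,0],[-9.4,0,3.95,0,0,0]]'
python3 -m handwheel '[[-1.6,0.05,0.65,0,0,0],[-2.3,0.5,0.94,0,0,0],[-2.31,1.5,0.94,0,0,0],[-2.31,2.6,0.94,0,0,0],[-2.31,3.2,0.94,0,0,0]]'
python3 -m handwheel '[[0,0.6,0,0,0,0],[0,1.2,0,0,0,0],[0,1.7,0,0,0,0],[0,2,0,0,0,0],[0,2.1,0,0,0,0]]'
python3 - <<'E'
from h import *
st(); m=tt(-.058,0,MC,MY); goal([*m,.0176],31)
E
```

```text
clock: 21.58
eef_pos: [0.4677, 0.2431, 0.1619]
tool_rot: [0.617, -0.349, 0.347, -0.614]
ft_force: [0.2, -0.0, -1.8]
grip_width: 0.0227
clock: 22.2
eef_pos: [0.4579, 0.3015, 0.0809]
tool_rot: [0.617, -0.349, 0.348, -0.613]
ft_force: [0.3, 0.3, -2.0]
grip_width: 0.0229
clock: 22.82
eef_pos: [0.4597, 0.3034, 0.0314]
tool_rot: [0.616, -0.348, 0.348, -0.615]
ft_force: [0.8, 0.3, -0.7]
grip_width: 0.0236
t 22.82 eef [0.4597 0.3034 0.0314] jawyaw 31.01 y [-0. -0. -1.] x [ 0.515 -0.857 -0.   ] q [ 0.58  0.5  -0.16  0.9   0.    1.61] w 0.0236 F [ 0.8  0.3 -0.7]
near [0.03, 0.55, 0.05, 0.0, 0.0, -0.0] | alt turn [-0.0, -18.0, -0.0]
```

```bash
python3 -m handwheel '[[0,0.15,0,0,0,0],[0,0.3,0,0,0,0],[0,0.4,0,0,0,0],[0,0.47,0,0,0,0],[0,0.5,0,0,0,0]]'
python3 -m handwheel '[[0,0.02,0,0,0,0],[0,0.04,0,0,0,0],[0,0.06,0,0,0,0],[0,0.08,0,0,0,0],[0,0.08,0,0,0,0]]'
```

```text
clock: 23.45
eef_pos: [0.4597, 0.3034, 0.0192]
tool_rot: [0.615, -0.348, 0.348, -0.615]
ft_force: [0.2, -0.1, -2.4]
grip_width: 0.0231
clock: 24.08
eef_pos: [0.4598, 0.3035, 0.0176]
tool_rot: [-0.615, 0.348, -0.348, 0.616]
ft_force: [-0.5, -0.8, 1.9]
grip_width: 0.0231
```

Contact. Release, rise, look.

```bash
python3 -m handwheel '[[0,0,0,0,0,0],[0,0,0,0,0,0],[0,0,0,0,0,0],[0,0,0,0,0,0],[0,0,0,0,0,0]]' 0.2
python3 -m handwheel '[[0,-0.5,0,0,0,0],[0,-2,0,0,0,0],[0,-4,0,0,0,0],[0,-5,0,0,0,0],[0,-5.4,0,0,0,0]]'
python3 - <<'E'
from h import *
st(); goal([.553,-.03,.22],34+90);  goal([.553,-.03,.22],34)
save(bot.camera("side"),"s11",(150,120,390,330),3.2)
E
```

```text
clock: 24.7
eef_pos: [0.4598, 0.3034, 0.0173]
tool_rot: [-0.615, 0.348, -0.348, 0.615]
ft_force: [0.4, 0.6, 0.4]
grip_width: 0.0515
clock: 25.32
eef_pos: [0.4608, 0.3041, 0.1552]
tool_rot: [-0.614, 0.347, -0.349, 0.617]
ft_force: [-0.0, -0.1, -0.5]
grip_width: 0.0512
t 25.32 eef [0.4608 0.3041 0.1552] jawyaw 31.0 y [ 0.004  0.003 -1.   ] x [ 0.515 -0.857 -0.   ] q [ 0.58  0.38  0.    1.18 -0.    1.61] w 0.0512 F [-0.  -0.1 -0.5]
near [13.35, -2.61, -3.71, -0.02, 8.7, -0.02] | alt turn [-0.02, -9.3, 0.02]
near [13.35, -2.61, -3.71, -0.03, -0.3, -0.0] | alt turn [0.0, 17.7, -0.04]
```

View pics/s11.png

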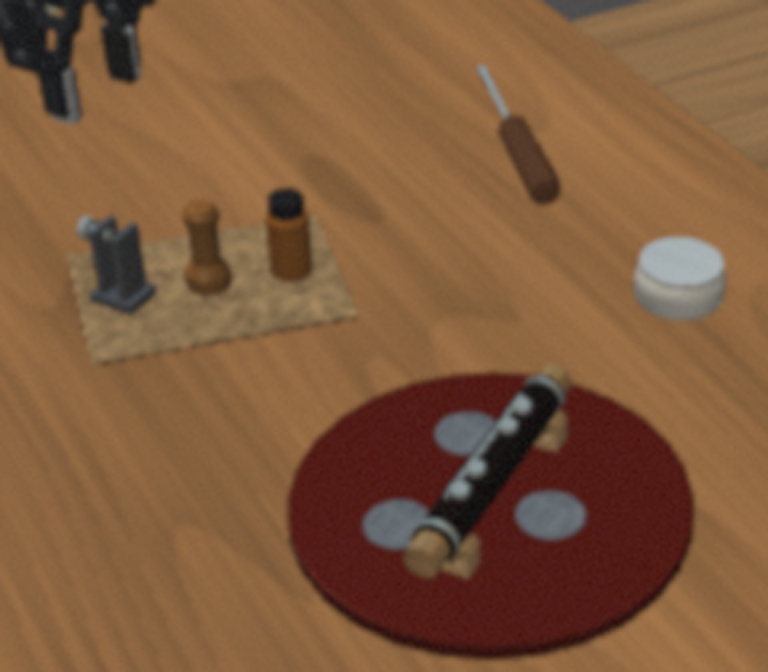

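All three stand on the mat ((120,265), (205,250), (288,235) in the crop); joint and all three spots are clear. Now over the joint with the jaws across it.

```bash
python3 -m handwheel '[[1,-0.5,-0.3,0,-0.9,0],[3.2,-1,-0.9,0,-1.9,0],[5.4,-1.5,-1.5,0,-2.9,0],[7.6,-2,-2.1,0,-3.9,0],[9.8,-2,-2.7,0,-4.9,0]]'
python3 - <<'E'
from h import *
st(); goal([*C,.19],124)
E
```

```text
clock: 26.0
eef_pos: [0.5272, 0.0622, 0.202]
tool_rot: [-0.704, 0.065, -0.065, 0.704]
ft_force: [0.6, 0.3, 0.3]
grip_width: 0.0511
t 26.0 eef [0.5272 0.0622 0.202 ] jawyaw 79.43 y [-0.  0. -1.] x [ 0.983 -0.183 -0.   ] q [0.12 0.32 0.03 1.29 0.   0.3 ] w 0.0511 F [0.6 0.3 0.3]
near [2.04, 0.48, -2.78, -0.0, -4.46, -0.0] | alt turn [0.0, 13.54, -0.0]
```

```bash
python3 -m handwheel '[[0.6,0.1,-0.8,0,-1,0],[1.2,0.2,-1.6,0,-2,0],[1.7,0.3,-2.4,0,-3,0],[2,0.4,-2.75,0,-4,0],[2.04,0.48,-2.78,0,-4.46,0]]'
python3 -m handwheel '[[0,0,0,0,0,0],[0,0,0,0,0,0],[0,0,0,0,0,0],[0,0,0,0,0,0],[0,0,0,0,0,0]]'
python3 - <<'E'
from h import *
import pickle
st(); c=bot.camera("wrist"); save(c,"w12"); pickle.dump(c,open("w12.pkl","wb"))
E
```

```text
clock: 26.62
eef_pos: [0.5633, -0.0151, 0.1883]
tool_rot: [-0.676, -0.204, 0.207, 0.677]
ft_force: [0.2, -0.0, -0.3]
grip_width: 0.0512
clock: 27.25
eef_pos: [0.5639, -0.014, 0.1904]
tool_rot: [0.677, 0.205, -0.205, -0.677]
ft_force: [-0.1, -0.5, 0.3]
grip_width: 0.0515
t 27.25 eef [ 0.5639 -0.014   0.1904] jawyaw 123.69 y [ 0. -0. -1.] x [0.832 0.555 0.   ] q [-0.02  0.39  0.1   1.29 -0.   -0.61] w 0.0515 F [-0.1 -0.5  0.3]
```

View pics/w12.png

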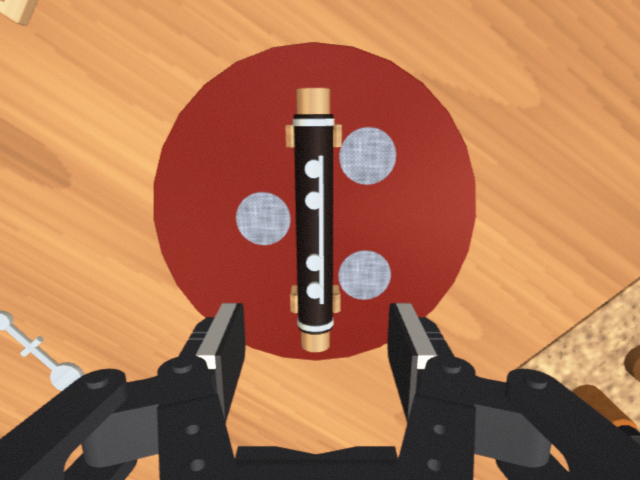

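Joint lies vertically in view from (313,89) to (315,351), spots at (263,218), (368,155), (365,274). Measure with masks.

Run:
```python
from h import *
import pickle
c=pickle.load(open("w12.pkl","rb")); im=c["color"]
hsv=cv2.cvtColor(im,cv2.COLOR_RGB2HSV)
m=((hsv[...,1]<70)&(hsv[...,2]>110)).astype(np.uint8); m=cv2.morphologyEx(m,cv2.MORPH_OPEN,np.ones((7,7)))
P=[]
for k in cv2.findContours(m,0,1)[0]:
    if cv2.contourArea(k)<1200: continue
    w=onz(c,k[:,0]+0.,.022)[:,:2]; e=cv2.minEnclosingCircle(w.astype(np.float32)); px=k[:,0].mean(0)
    A=np.c_[2*w,np.ones(len(w))];q=np.linalg.lstsq(A,(w**2).sum(1),rcond=None)[0]
    print(px,q[:2],np.sqrt(q[2]+q[0]**2+q[1]**2)); 
    if 40<px[1]<310 and 200<px[0]<430:P.append((px,q[:2]))
def pick(px): return min(P,key=lambda p:np.hypot(*(p[0]-px)))[1]
P3=np.array([pick([263,218]),pick([365,274]),pick([368,155])])
# +x of turntable is towards (.832,.555)= tool x = image down
Q=np.array([[0,-.038],[.045,.038],[-.045,.038]])
if 1:
    Pp=P3; 
    qm,pm=Q.mean(0),Pp.mean(0); H=(Q-qm).T@(Pp-pm); a=np.arctan2(H[0,1]-H[1,0],H[0,0]+H[1,1])
    Rm=np.array([[np.cos(a),-np.sin(a)],[np.sin(a),np.cos(a)]]); t=pm-Rm@qm
    print("centre",t,"yaw",np.degrees(a),"res",Pp-(Q@Rm.T+t))
E2=onz(c,[[313.5,88],[315.5,351]],.05)[:,:2]; print("joint",E2,E2.mean(0),np.linalg.norm(E2[1]-E2[0]),np.degrees(np.arctan2(*(E2[1]-E2[0])[::-1])))
B=onz(c,[[313.8,116],[315.3,331]],.046)[:,:2]; print("body",B,B.mean(0),np.linalg.norm(B[1]-B[0]))
# side spots from s-cam
c=bot.camera("side"); im=c["color"]; hsv=cv2.cvtColor(im,cv2.COLOR_RGB2HSV); print(hsv[281,321],hsv[256,294],hsv[240,310])
```

```text
[ 37.92951542 351.32599119] [ 0.77791426 -0.14004964] 0.026772127323271114
[364.23404255 274.63120567] [0.580545   0.04202648] 0.01976652564341188
[262.73825503 218.26174497] [ 0.58602363 -0.04652841] 0.01974960335980451
[367.14375 155.46875] [ 0.50571022 -0.00860972] 0.019738033777012245
centre [ 0.56453071 -0.01485728] yaw 34.11640676186424 res [[ 1.79621586e-04 -2.10936042e-04]
 [ 7.20898039e-05  1.84143401e-04]
 [-2.51711390e-04  2.67926416e-05]]
joint [[ 0.49022427 -0.06469884]
 [ 0.64269196  0.03819947]] [ 0.56645811 -0.01324968] 0.18394144752506625 34.01486220620697
body [[ 0.50402587 -0.05533709]
 [ 0.63082803  0.03012973]] [ 0.56742695 -0.01260368] 0.1529162075460458
[106  29 115] [104  29 116] [  4 194  83]
```

```bash
sed -i 's/^C=.*/C=np.array([.5645,-.0150]); YAW=34.1/' h.py
python3 - <<'E'
from h import *
goal([.5648,-.0147,.03],124.1)
E
```

```text
near [0.01, 6.41, -0.04, 0.0, -0.04, 0.0] | alt turn [-0.0, 17.96, 0.0]
```

```bash
python3 -m handwheel '[[0.01,1.3,-0.04,0,-0.04,0],[0.01,3,-0.04,0,-0.04,0],[0.01,4.8,-0.04,0,-0.04,0],[0.01,5.8,-0.04,0,-0.04,0],[0.01,6.1,-0.04,0,-0.04,0]]'
python3 -m handwheel '[[0,0.1,0,0,0,0],[0,0.25,0,0,0,0],[0,0.3,0,0,0,0],[0,0.3,0,0,0,0],[0,0.3,0,0,0,0]]'
python3 -m handwheel '[[0,0,0,0,0,0],[0,0,0,0,0,0],[0,0,0,0,0,0],[0,0,0,0,0,0],[0,0,0,0,0,0]]' -1
python3 -m handwheel '[[0,-0.3,0,0,0,0],[0,-1,0,0,0,0],[0,-2,0,0,0,0],[0,-3,0,0,0,0],[0,-3.6,0,0,0,0]]'
python3 - <<'E'
from h import *
st(); save(bot.camera("side"),"s13",(200,130,400,330),3)
E
```

```text
clock: 27.98
eef_pos: [0.5632, -0.0148, 0.0359]
tool_rot: [-0.676, -0.206, 0.208, 0.676]
ft_force: [-0.1, -0.2, 0.3]
grip_width: 0.0514
clock: 28.6
eef_pos: [0.5649, -0.0148, 0.0306]
tool_rot: [0.676, 0.207, -0.207, -0.676]
ft_force: [0.1, 1.0, 0.4]
grip_width: 0.0513
clock: 29.22
eef_pos: [0.5649, -0.0149, 0.0306]
tool_rot: [0.676, 0.207, -0.207, -0.676]
ft_force: [-0.6, -1.1, 5.2]
grip_width: 0.0243
clock: 29.85
eef_pos: [0.5649, -0.0146, 0.1213]
tool_rot: [-0.676, -0.208, 0.207, 0.676]
ft_force: [0.5, -0.9, -1.8]
grip_width: 0.0245
t 29.85 eef [ 0.5649 -0.0146  0.1213] jawyaw 124.1 y [ 0.001  0.    -1.   ] x [0.828 0.561 0.001] q [-0.03  0.44 -0.01  1.12  0.   -0.62] w 0.0245 F [ 0.5 -0.9 -1.8]
```

View pics/s13.png

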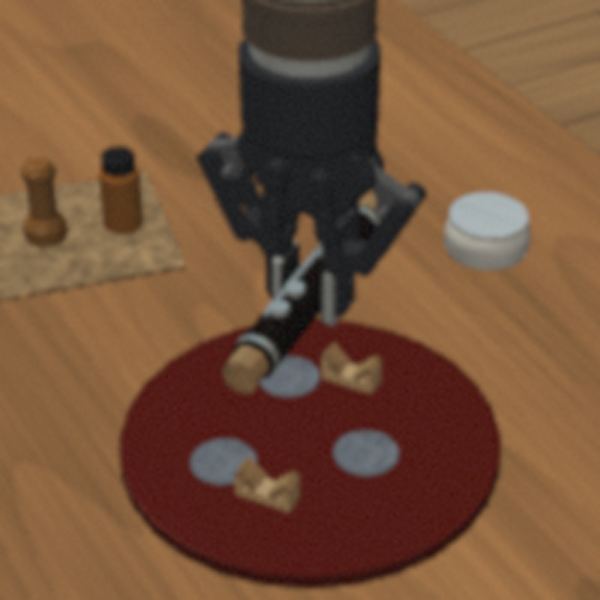

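Joint lifted level, saddles empty. Bring it to a hover beside the cradle to see the cradle with the wrist camera.

Run:
```python
from h import *
goal([.50,-.19,.19],90.3)
```

```text
near [-6.11, -2.69, -4.33, 0.01, 3.38, 0.02] | alt turn [0.03, -14.62, -0.01]
```

```bash
python3 -m handwheel '[[-0.8,-1,-0.5,0,0.5,0],[-2.2,-2,-1.5,0,1.2,0],[-3.6,-2.6,-2.5,0,2,0],[-5,-2.69,-3.5,0,2.8,0],[-6,-2.69,-4.2,0,3.3,0]]'
python3 -m handwheel '[[0,0,0,0,0,0],[0,0,0,0,0,0],[0,0,0,0,0,0],[0,0,0,0,0,0],[0,0,0,0,0,0]]'
python3 - <<'E'
from h import *
import pickle
st(); c=bot.camera("wrist"); save(c,"w14"); pickle.dump(c,open("w14.pkl","wb"))
E
```

```text
clock: 30.52
eef_pos: [0.4983, -0.1872, 0.1871]
tool_rot: [-0.707, -0.005, 0.005, 0.707]
ft_force: [-0.4, -0.4, -2.1]
grip_width: 0.0241
clock: 31.15
eef_pos: [0.4995, -0.1853, 0.1874]
tool_rot: [-0.707, -0.007, 0.007, 0.707]
ft_force: [-0.4, 0.4, -1.7]
grip_width: 0.0242
t 31.15 eef [ 0.4995 -0.1853  0.1874] jawyaw 91.15 y [-0.  0. -1.] x [ 1.    0.02 -0.  ] q [-0.36  0.33  0.01  1.25  0.   -0.38] w 0.0242 F [-0.4  0.4 -1.7]
```

View pics/w14.png

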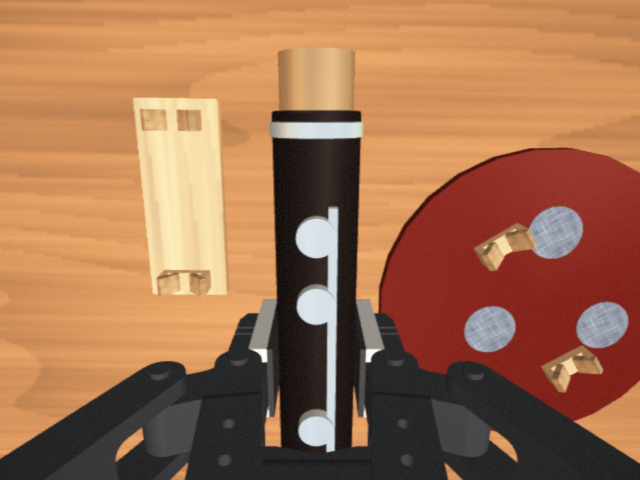

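Cradle at left: corners near (134,98), (217,99), (227,293), (153,294); joint parallel in the jaws. Zoom to measure.

Run:
```python
from h import *
import pickle
c=pickle.load(open("w14.pkl","rb")); save(c,"w14z",(110,80,250,310),2.6)
im=c["color"]; hsv=cv2.cvtColor(im,cv2.COLOR_RGB2HSV); print(hsv[200,180],hsv[200,100],hsv[285,170],hsv[120,150])
```

```text
[ 20  83 247] [ 14 142 227] [ 17 111 230] [ 17 115 220]
```

View pics/w14z.png

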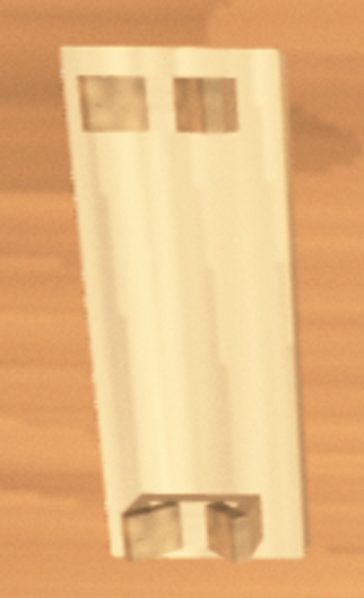

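Run:
```python
from h import *
import pickle
c=pickle.load(open("w14.pkl","rb"))
u=lambda p:(np.array(p,float)+.5)/2.6-.5+[110,80]
P=onz(c,u([[62,47],[278,50],[301,557],[112,556]]),.012)[:,:2]; print(P,P.mean(0))
e=lambda a,b:(np.linalg.norm(P[b]-P[a]),np.degrees(np.arctan2(*(P[b]-P[a])[::-1])))
print(e(0,3),e(1,2),e(0,1),e(3,2))
S=onz(c,u([[79,76],[238,78],[238,131],[80,132]]),.032)[:,:2]; print("top saddle",S,S.mean(0))
# joint yaw in hand
J=onz(c,[[278,52],[354,52],[273,125],[362,125],[281,440],[352,440]],.203)[:,:2]; print(J)
for y in (52,125): pass
print("joint mid pts",(J[0]+J[1])/2,(J[2]+J[3])/2,(J[4]+J[5])/2)
```

```text
[[ 0.41692344 -0.31512366]
 [ 0.4165632  -0.25687689]
 [ 0.56452609 -0.25660047]
 [ 0.5653002  -0.31467151]] [ 0.49082823 -0.28581813]
(np.float64(0.14837745365157626), np.float64(0.17459729989192407)) (np.float64(0.1479631559473764), np.float64(0.10703854126656623)) (np.float64(0.058247882577550654), np.float64(90.35435657595946)) (np.float64(0.05807619926649608), np.float64(90.76372996766074))
top saddle [[ 0.4244764  -0.30347578]
 [ 0.42417973 -0.26300929]
 [ 0.43726884 -0.26374186]
 [ 0.43830753 -0.30454621]] [ 0.43105813 -0.28369329]
[[ 0.41013785 -0.19775517]
 [ 0.40973309 -0.17693849]
 [ 0.429458   -0.19929568]
 [ 0.42896476 -0.17378971]
 [ 0.5382491  -0.19739687]
 [ 0.53777266 -0.17197075]]
joint mid pts [ 0.40993547 -0.18734683] [ 0.42921138 -0.1865427 ] [ 0.53801088 -0.18468381]
```

Run:
```python
from h import *
goal([.4922,-.2856,.08],90.2)
```

```text
near [-0.37, 4.3, -4.0, -0.0, 0.09, -0.0] | alt turn [-0.0, -17.91, 0.0]
```

```bash
python3 -m handwheel '[[-0.1,0,-0.8,0,0.05,0],[-0.3,0.3,-2.4,0,0.09,0],[-0.37,1.5,-3.7,0,0.09,0],[-0.37,3.2,-4,0,0.09,0],[-0.37,4.2,-4,0,0.09,0]]'
python3 -m handwheel '[[0,0,0,0,0,0],[0,0,0,0,0,0],[0,0,0,0,0,0],[0,0,0,0,0,0],[0,0,0,0,0,0]]'
python3 - <<'E'
from h import *
import pickle
st(); goal([.4922,-.2856,.0206],90.2)
S=bot.camera("scene"); save(S,"sc15",(60,170,220,310),4.5); save(bot.camera("side"),"s15",(250,290,430,440),4); save(bot.camera("wrist"),"w15")
E
```

```text
clock: 31.82
eef_pos: [0.4904, -0.2877, 0.0802]
tool_rot: [-0.707, 0.001, 0.001, 0.707]
ft_force: [1.0, 0.6, -0.5]
grip_width: 0.0247
clock: 32.45
eef_pos: [0.4923, -0.2861, 0.0832]
tool_rot: [0.707, 0.002, -0.001, -0.707]
ft_force: [0.6, 0.2, -0.4]
grip_width: 0.024
t 32.45 eef [ 0.4923 -0.2861  0.0832] jawyaw 90.21 y [ 0.001 -0.001 -1.   ] x [1.    0.004 0.001] q [-0.53  0.48 -0.05  1.04 -0.   -0.53] w 0.024 F [ 0.6  0.2 -0.4]
near [-0.01, 2.51, 0.02, 0.0, 0.0, 0.01] | alt turn [0.01, -18.0, -0.01]
```

View pics/sc15.png

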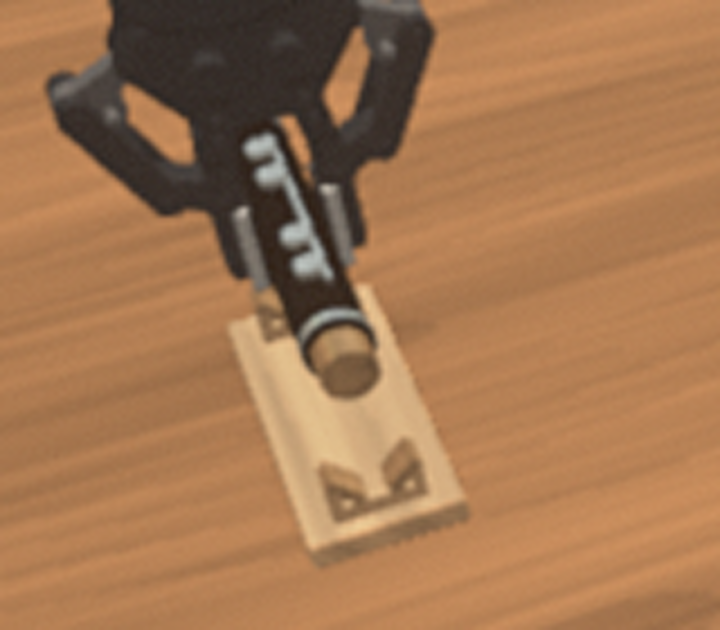

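View pics/s15.png

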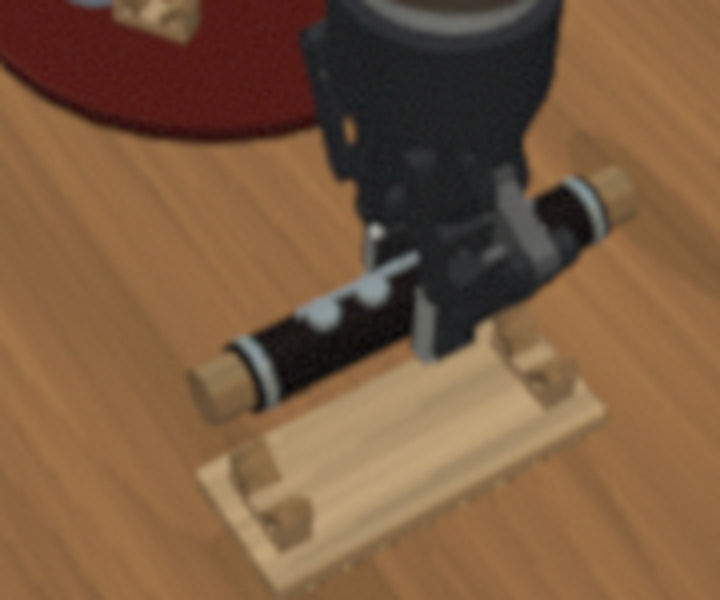

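View pics/w15.png

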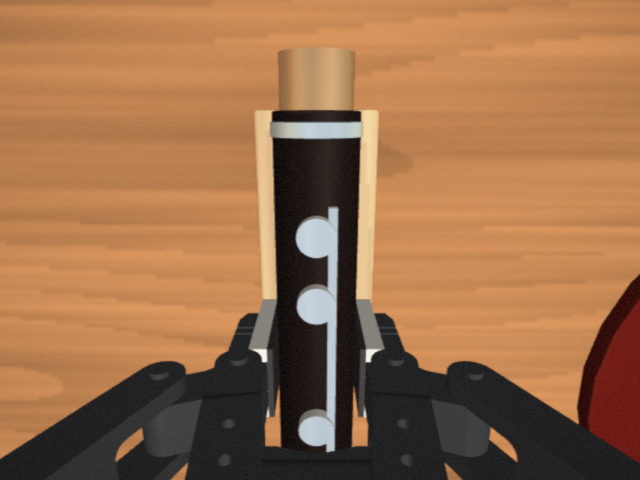

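Joint is centred over the cradle (joint mid column 316, cradle edges 255/379). Lower it.

```bash
python3 -m handwheel '[[0,0.4,0,0,0,0],[0,0.9,0,0,0,0],[0,1.4,0,0,0,0],[0,1.8,0,0,0,0],[0,2.05,0,0,0,0]]'
python3 -m handwheel '[[0,0.1,0,0,0,0],[0,0.2,0,0,0,0],[0,0.25,0,0,0,0],[0,0.3,0,0,0,0],[0,0.3,0,0,0,0]]'
```

```text
clock: 33.22
eef_pos: [0.4915, -0.2857, 0.0301]
tool_rot: [-0.707, -0.001, 0.002, 0.707]
ft_force: [-0.4, -0.3, -0.8]
grip_width: 0.0244
clock: 33.85
eef_pos: [0.492, -0.286, 0.0238]
tool_rot: [0.707, 0.001, -0.001, -0.707]
ft_force: [0.4, 0.8, -1.4]
grip_width: 0.0241
```

```bash
python3 -m handwheel '[[0,0.03,0,0,0,0],[0,0.06,0,0,0,0],[0,0.09,0,0,0,0],[0,0.12,0,0,0,0],[0,0.12,0,0,0,0]]'
```

```text
clock: 34.48
eef_pos: [0.4919, -0.286, 0.0208]
tool_rot: [0.707, 0.001, -0.001, -0.707]
ft_force: [-0.5, 0.7, -1.1]
grip_width: 0.0244
```

```bash
python3 -m handwheel '[[0,0.02,0,0,0,0],[0,0.04,0,0,0,0],[0,0.06,0,0,0,0],[0,0.06,0,0,0,0],[0,0.06,0,0,0,0]]'
```

```text
clock: 35.1
eef_pos: [0.492, -0.286, 0.0207]
tool_rot: [0.707, 0.001, -0.001, -0.707]
ft_force: [-3.9, 2.0, 9.2]
grip_width: 0.0244
```

Seated (Fz +9 N). Release and rise, then look.

```bash
python3 -m handwheel '[[0,0,0,0,0,0],[0,0,0,0,0,0],[0,0,0,0,0,0],[0,0,0,0,0,0],[0,0,0,0,0,0]]' 0.2
python3 -m handwheel '[[0,-0.4,0,0,0,0],[0,-1.6,0,0,0,0],[0,-3.4,0,0,0,0],[0,-5.2,0,0,0,0],[0,-6,0,0,0,0]]'
python3 - <<'E'
from h import *
import pickle
st(); 
save(bot.camera("scene"),"sc16",(60,170,220,310),4.5); save(bot.camera("side"),"s16",(250,290,430,440),4); c=bot.camera("wrist");save(c,"w16");pickle.dump(c,open("w16.pkl","wb"))
E
```

```text
clock: 35.72
eef_pos: [0.4919, -0.286, 0.0191]
tool_rot: [-0.707, -0.001, 0.001, 0.707]
ft_force: [0.2, -0.2, 0.4]
grip_width: 0.0515
clock: 36.35
eef_pos: [0.4934, -0.2868, 0.1735]
tool_rot: [0.708, 0.003, 0.001, -0.706]
ft_force: [0.1, 0.2, -0.2]
grip_width: 0.0514
t 36.35 eef [ 0.4934 -0.2868  0.1735] jawyaw 90.19 y [ 0.005 -0.003 -1.   ] x [1.    0.003 0.005] q [-0.53  0.4   0.08  1.24 -0.   -0.53] w 0.0514 F [ 0.1  0.2 -0.2]
```

View pics/s16.png

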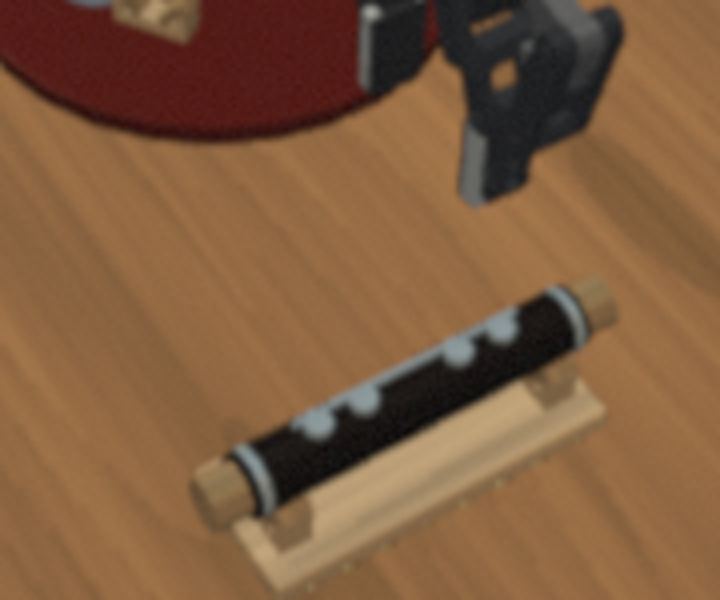

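View pics/w16.png

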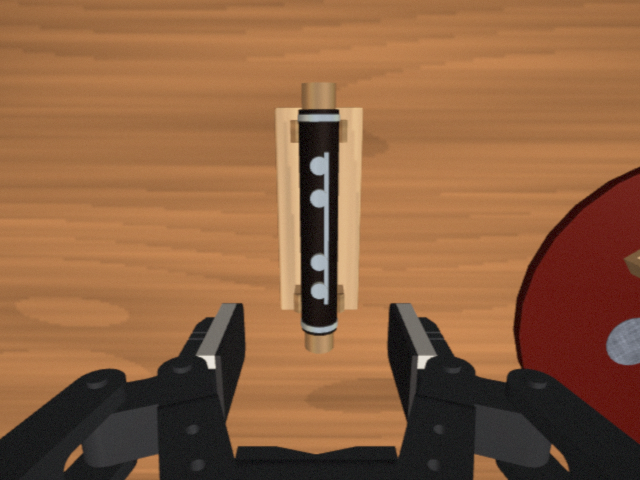

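View pics/sc16.png

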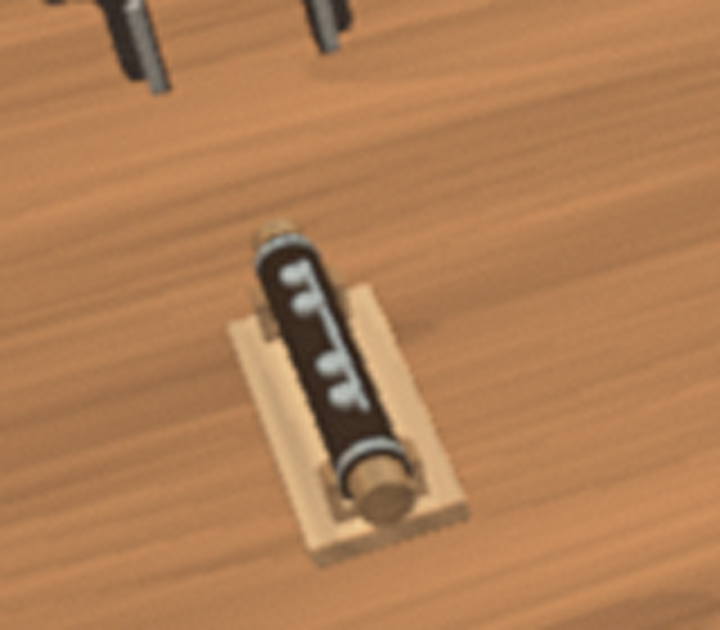

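Joint rests in both cradle saddles. Check the centring.

Run:
```python
from h import *
import pickle
c=pickle.load(open("w16.pkl","rb"))
E2=onz(c,[[319,82],[319,352]],.046)[:,:2]; K=onz(c,[[275,107],[363,107],[280,310],[358,310]],.012)[:,:2]
print(E2,E2.mean(0),np.linalg.norm(E2[1]-E2[0])); print(K,K.mean(0))
goal([.47,.0,.19],31);goal([.46,.3038,.17],31)
```

```text
[[ 0.40261187 -0.28626662]
 [ 0.58239948 -0.28545467]] [ 0.49250568 -0.28586064] 0.17978943873727782
[[ 0.41628111 -0.31571961]
 [ 0.41613767 -0.2564564 ]
 [ 0.56615615 -0.31560043]
 [ 0.56591817 -0.25522295]] [ 0.49112327 -0.28574985]
near [-0.87, -0.78, 11.46, 0.0, 5.92, 0.02] | alt turn [0.03, -12.08, -0.0]
near [-1.24, -0.01, 23.62, 0.0, 5.92, 0.02] | alt turn [0.03, -12.08, -0.0]
```

Joint is within 1.4 mm of the cradle centre and parallel. Now fetch the clamp first.

```bash
python3 -m handwheel '[[-0.05,0,1.2,0,0.5,0],[-0.1,0,3.4,0,1.2,0],[-0.3,0,5.7,0,1.9,0],[-0.5,0,8.1,0,2.6,0],[-0.6,0,10.5,0,3.3,0]]'
python3 - <<'E'
from h import *
st(); goal([.4598,.3034,.17],31)
E
```

```text
clock: 37.12
eef_pos: [0.4745, -0.0218, 0.1677]
tool_rot: [0.678, -0.202, 0.2, -0.678]
ft_force: [0.5, 0.5, -0.1]
grip_width: 0.0513
t 37.12 eef [ 0.4745 -0.0218  0.1677] jawyaw 56.92 y [-0.003  0.    -1.   ] x [ 0.838 -0.546 -0.002] q [-0.05  0.23 -0.18  1.17  0.    0.53] w 0.0513 F [ 0.5  0.5 -0.1]
near [-7.59, -0.09, 10.58, 0.01, 2.59, -0.01] | alt turn [-0.02, -15.41, -0.01]
```

```bash
python3 -m handwheel '[[-1.2,0,1.7,0,0.7,0],[-2.6,0,3.6,0,1.3,0],[-4,0,5.6,0,1.9,0],[-5.4,0,7.5,0,2.4,0],[-6.8,0,9.4,0,2.59,0]]'
python3 -m handwheel '[[0,0,0,0,0,0],[0,0,0,0,0,0],[0,0,0,0,0,0],[0,0,0,0,0,0],[0,0,0,0,0,0]]'
python3 - <<'E'
from h import *
st(); goal([.4598,.3034,.017],31)
E
```

```text
clock: 37.75
eef_pos: [0.4593, 0.2675, 0.1676]
tool_rot: [0.617, -0.347, 0.347, -0.615]
ft_force: [0.6, 0.0, -0.3]
grip_width: 0.0513
clock: 38.38
eef_pos: [0.4609, 0.2652, 0.1694]
tool_rot: [-0.616, 0.347, -0.347, 0.616]
ft_force: [0.2, -0.3, -0.6]
grip_width: 0.0512
t 38.38 eef [0.4609 0.2652 0.1694] jawyaw 31.19 y [ 0.  0. -1.] x [ 0.518 -0.855  0.   ] q [ 0.52  0.34 -0.03  1.21  0.    1.55] w 0.0512 F [ 0.2 -0.3 -0.6]
near [-1.33, 6.1, 0.75, -0.0, 0.02, 0.0] | alt turn [0.0, -17.98, 0.0]
```

```bash
python3 -m handwheel '[[-0.8,0.2,0.5,0,0.02,0],[-1.33,1,0.75,0,0.02,0],[-1.33,2,0.75,0,0.02,0],[-1.33,2.6,0.75,0,0.02,0],[-1.33,2.6,0.75,0,0.02,0]]'
python3 - <<'E'
from h import *
st(); goal([.4598,.3034,.018],31); save(bot.camera("wrist"),"w17")
E
```

```text
clock: 39.0
eef_pos: [0.4586, 0.3033, 0.1032]
tool_rot: [0.616, -0.348, 0.347, -0.615]
ft_force: [-0.3, 0.2, -0.7]
grip_width: 0.051
t 39.0 eef [0.4586 0.3033 0.1032] jawyaw 31.05 y [-0.002 -0.002 -1.   ] x [ 0.516 -0.857  0.   ] q [ 0.58  0.43 -0.08  1.07 -0.    1.61] w 0.051 F [-0.3  0.2 -0.7]
near [0.02, 3.41, 0.05, 0.02, 0.01, 0.0] | alt turn [0.0, -17.99, -0.02]
```

View pics/w17.png

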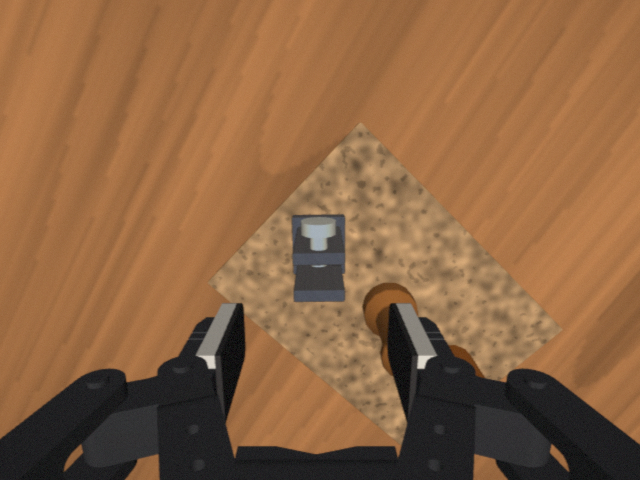

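Clamp centred at (319,258); burnisher clear of the right finger. Grip.

```bash
python3 -m handwheel '[[0,0.8,0.03,0,0,0],[0,1.8,0.03,0,0,0],[0,2.7,0.03,0,0,0],[0,3.2,0.03,0,0,0],[0,3.4,0.03,0,0,0]]'
python3 -m handwheel '[[0,0,0,0,0,0],[0,0,0,0,0,0],[0,0,0,0,0,0],[0,0,0,0,0,0],[0,0,0,0,0,0]]' -1
python3 -m handwheel '[[0,-0.4,0,0,0,0],[0,-1.5,0,0,0,0],[0,-3,0,0,0,0],[0,-4.6,0,0,0,0],[0,-5.6,0,0,0,0]]'
python3 - <<'E'
from h import *
st(); goal([.507,-.0105,.15],31)
E
```

```text
clock: 39.67
eef_pos: [0.4603, 0.3047, 0.0194]
tool_rot: [-0.615, 0.348, -0.348, 0.616]
ft_force: [-0.3, -0.5, -0.5]
grip_width: 0.051
clock: 40.3
eef_pos: [0.4607, 0.3051, 0.0202]
tool_rot: [-0.615, 0.347, -0.348, 0.616]
ft_force: [-1.0, -0.3, 5.5]
grip_width: 0.0228
clock: 40.92
eef_pos: [0.4602, 0.3049, 0.1614]
tool_rot: [-0.615, 0.347, -0.348, 0.616]
ft_force: [0.2, -0.3, -1.7]
grip_width: 0.0233
t 40.92 eef [0.4602 0.3049 0.1614] jawyaw 31.09 y [ 0.001  0.001 -1.   ] x [ 0.516 -0.856 -0.   ] q [0.59 0.38 0.01 1.2  0.   1.61] w 0.0233 F [ 0.2 -0.3 -1.7]
near [11.77, 0.45, -4.91, -0.01, 0.01, -0.0] | alt turn [-0.0, -17.99, 0.02]
```

```bash
python3 -m handwheel '[[1,0,-0.4,0,0,0],[3.2,0,-1.3,0,0,0],[5.5,0,-2.3,0,0,0],[7.8,0.1,-3.25,0,0,0],[10,0.2,-4.2,0,0,0]]'
python3 - <<'E'
from h import *
goal([.5065,-.0096,.10],31)
E
```

```text
clock: 41.55
eef_pos: [0.4988, 0.0344, 0.1543]
tool_rot: [0.616, -0.348, 0.348, -0.616]
ft_force: [1.5, -0.0, -1.2]
grip_width: 0.0231
near [1.67, 2.17, -0.64, 0.0, 0.01, -0.0] | alt turn [-0.0, -17.99, -0.0]
```

```bash
python3 -m handwheel '[[1,0.4,-0.4,0,0,0],[1.67,1.2,-0.64,0,0,0],[1.67,2,-0.64,0,0,0],[1.67,2.17,-0.64,0,0,0],[1.67,2.17,-0.64,0,0,0]]'
python3 -m handwheel '[[0,0,0,0,0,0],[0,0,0,0,0,0],[0,0,0,0,0,0],[0,0,0,0,0,0],[0,0,0,0,0,0]]'
python3 - <<'E'
from h import *
st();goal([.5065,-.0096,.040],31)
E
```

```text
clock: 42.18
eef_pos: [0.5067, -0.0075, 0.1]
tool_rot: [0.616, -0.348, 0.347, -0.616]
ft_force: [0.3, 0.3, -0.9]
grip_width: 0.0237
clock: 42.8
eef_pos: [0.507, -0.0077, 0.1]
tool_rot: [0.616, -0.348, 0.348, -0.616]
ft_force: [0.7, -0.1, -1.6]
grip_width: 0.0235
t 42.8 eef [ 0.507  -0.0077  0.1   ] jawyaw 31.09 y [ 0. -0. -1.] x [ 0.516 -0.856  0.   ] q [-0.02  0.35 -0.2   1.02 -0.    1.01] w 0.0235 F [ 0.7 -0.1 -1.6]
near [0.06, 2.4, -0.06, -0.0, 0.01, 0.0] | alt turn [0.0, -17.99, 0.0]
```

```bash
python3 -m handwheel '[[0.06,0.5,-0.06,0,0,0],[0.06,1.1,-0.06,0,0,0],[0.06,1.7,-0.06,0,0,0],[0.06,2.1,-0.06,0,0,0],[0.06,2.25,-0.06,0,0,0]]'
python3 -m handwheel '[[0,0.05,0,0,0,0],[0,0.1,0,0,0,0],[0,0.15,0,0,0,0],[0,0.15,0,0,0,0],[0,0.15,0,0,0,0]]'
```

```text
clock: 43.42
eef_pos: [0.5057, -0.0097, 0.0425]
tool_rot: [0.616, -0.348, 0.347, -0.615]
ft_force: [0.1, -0.2, -1.7]
grip_width: 0.0232
clock: 44.05
eef_pos: [0.5066, -0.0098, 0.0402]
tool_rot: [-0.616, 0.348, -0.348, 0.616]
ft_force: [0.6, -0.3, -1.5]
grip_width: 0.0229
```

```bash
python3 -m handwheel '[[0,0.02,0,0,0,0],[0,0.04,0,0,0,0],[0,0.06,0,0,0,0],[0,0.08,0,0,0,0],[0,0.08,0,0,0,0]]'
python3 -m handwheel '[[0,0.02,0,0,0,0],[0,0.04,0,0,0,0],[0,0.04,0,0,0,0],[0,0.04,0,0,0,0],[0,0.04,0,0,0,0]]'
```

```text
clock: 44.68
eef_pos: [0.5064, -0.0098, 0.0382]
tool_rot: [0.616, -0.348, 0.348, -0.616]
ft_force: [-1.4, -0.1, 1.8]
grip_width: 0.0229
clock: 45.3
eef_pos: [0.5065, -0.0098, 0.0382]
tool_rot: [-0.616, 0.348, -0.348, 0.616]
ft_force: [-4.0, 0.1, 9.2]
grip_width: 0.0236
```

Seated. Release, rise, look.

```bash
python3 -m handwheel '[[0,0,0,0,0,0],[0,0,0,0,0,0],[0,0,0,0,0,0],[0,0,0,0,0,0],[0,0,0,0,0,0]]' 0.2
python3 -m handwheel '[[0,-0.5,0,0,0,0],[0,-2,0,0,0,0],[0,-3.8,0,0,0,0],[0,-5,0,0,0,0],[0,-5.2,0,0,0,0]]'
python3 - <<'E'
from h import *
st();goal([.517,.2902,.165],34); save(bot.camera("wrist"),"w18")
E
```

```text
clock: 45.92
eef_pos: [0.5064, -0.0098, 0.0369]
tool_rot: [0.616, -0.348, 0.348, -0.616]
ft_force: [-0.4, 0.0, 1.0]
grip_width: 0.0513
clock: 46.55
eef_pos: [0.5084, -0.0098, 0.1703]
tool_rot: [-0.615, 0.346, -0.35, 0.617]
ft_force: [0.3, -0.8, -0.0]
grip_width: 0.0516
t 46.55 eef [ 0.5084 -0.0098  0.1703] jawyaw 31.09 y [ 0.006 -0.    -1.   ] x [ 0.516 -0.856  0.003] q [-0.02  0.29 -0.1   1.18 -0.    1.01] w 0.0516 F [ 0.3 -0.8 -0. ]
near [-10.1, 0.21, 6.49, -0.03, -0.29, 0.02] | alt turn [-0.03, 17.71, -0.05]
```

View pics/w18.png

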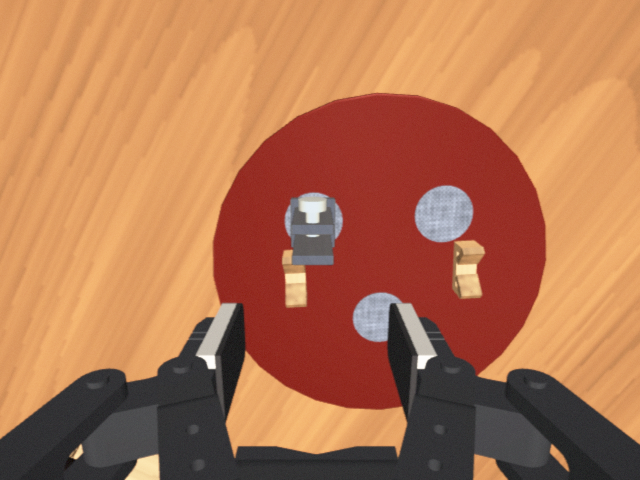

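Clamp stands on its spot (felt ring visible evenly at (286..342,220)). Next the burnisher.

```bash
python3 -m handwheel '[[-1,0,0.6,0,-0.05,0],[-3,0,1.9,0,-0.1,0],[-5.1,0,3.3,0,-0.2,0],[-7.2,0,4.6,0,-0.25,0],[-9.2,0,5.9,0,-0.25,0]]'
python3 -m handwheel '[[-0.6,0,0.4,0,0,0],[-0.6,0,0.4,0,0,0],[-0.6,0,0.4,0,0,0],[-0.6,0,0.4,0,0,0],[-0.6,0,0.4,0,0,0]]'
python3 - <<'E'
from h import *
st();goal([.5170,.2902,.11],33.6);goal([.5170,.2902,.029],33.6)
E
```

```text
clock: 47.22
eef_pos: [0.5129, 0.2649, 0.1653]
tool_rot: [0.624, -0.335, 0.334, -0.622]
ft_force: [1.0, -0.5, 0.0]
grip_width: 0.0511
clock: 47.85
eef_pos: [0.5144, 0.2801, 0.1673]
tool_rot: [-0.623, 0.335, -0.335, 0.623]
ft_force: [-0.1, -1.6, 0.0]
grip_width: 0.0515
t 47.85 eef [0.5144 0.2801 0.1673] jawyaw 33.47 y [ 0.  0. -1.] x [ 0.552 -0.834  0.   ] q [ 0.5   0.44  0.13  1.25 -0.    1.49] w 0.0515 F [-0.1 -1.6  0. ]
near [-0.28, 2.29, 0.31, -0.0, -0.01, 0.0] | alt turn [-0.0, 17.99, -0.0]
near [-0.28, 5.53, 0.31, -0.0, -0.01, 0.0] | alt turn [-0.0, 17.99, -0.0]
```

```bash
python3 -m handwheel '[[-0.28,0.3,0.31,0,0,0],[-0.28,1.2,0.31,0,0,0],[-0.28,1.9,0.31,0,0,0],[-0.28,1.9,0.31,0,0,0],[-0.28,1.9,0.31,0,0,0]]'
python3 - <<'E'
from h import *
st();goal([.5170,.2902,.029],33.6); save(bot.camera("wrist"),"w19")
E
```

```text
clock: 48.48
eef_pos: [0.517, 0.2919, 0.1199]
tool_rot: [-0.623, 0.334, -0.334, 0.623]
ft_force: [0.4, 0.1, 0.6]
grip_width: 0.0512
t 48.48 eef [0.517  0.2919 0.1199] jawyaw 33.59 y [ 0.001  0.    -1.   ] x [ 0.553 -0.833 -0.   ] q [0.51 0.49 0.07 1.15 0.   1.5 ] w 0.0512 F [0.4 0.1 0.6]
near [0.06, 3.63, -0.04, -0.0, -0.0, -0.0] | alt turn [0.0, 18.0, -0.01]
```

View pics/w19.png

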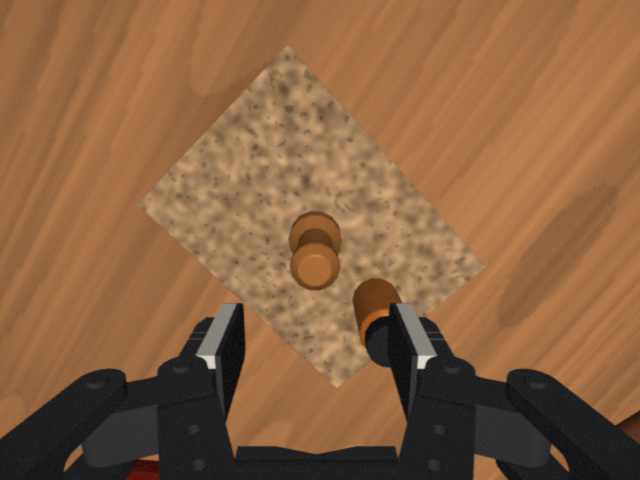

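Burnisher knob centred (315,266). Grip and lift.

```bash
python3 -m handwheel '[[0.04,0.8,-0.04,0,0,0],[0.06,1.8,-0.04,0,0,0],[0.06,2.8,-0.04,0,0,0],[0.06,3.4,-0.04,0,0,0],[0.06,3.6,-0.04,0,0,0]]'
python3 -m handwheel '[[0,0,0,0,0,0],[0,0,0,0,0,0],[0,0,0,0,0,0],[0,0,0,0,0,0],[0,0,0,0,0,0]]' -1
python3 -m handwheel '[[0,-0.4,0,0,0,0],[0,-1.5,0,0,0,0],[0,-3,0,0,0,0],[0,-4.6,0,0,0,0],[0,-5.4,0,0,0,0]]'
python3 - <<'E'
from h import *
st(); print(tt(.045,.038)); goal([.5811,.0405,.16],33.6)
E
```

```text
clock: 49.15
eef_pos: [0.5165, 0.2897, 0.0291]
tool_rot: [0.623, -0.334, 0.334, -0.623]
ft_force: [0.5, 0.9, -0.3]
grip_width: 0.0514
clock: 49.78
eef_pos: [0.5176, 0.2903, 0.0306]
tool_rot: [-0.622, 0.334, -0.335, 0.624]
ft_force: [1.0, -0.2, 5.7]
grip_width: 0.0222
clock: 50.4
eef_pos: [0.5168, 0.2898, 0.1666]
tool_rot: [-0.623, 0.334, -0.335, 0.624]
ft_force: [0.6, 0.4, -3.3]
grip_width: 0.0221
t 50.4 eef [0.5168 0.2898 0.1666] jawyaw 33.59 y [ 0.001  0.001 -1.   ] x [ 0.553 -0.833  0.   ] q [ 0.51  0.46  0.14  1.26 -0.    1.5 ] w 0.0221 F [ 0.6  0.4 -3.3]
[0.58045843 0.04169505]
near [9.73, 0.26, -3.37, -0.01, -0.0, 0.0] | alt turn [-0.0, 18.0, -0.01]
```

```bash
python3 -m handwheel '[[1,0,-0.35,0,0,0],[3,0,-1.05,0,0,0],[5.2,0,-1.8,0,0,0],[7.4,0,-2.6,0,0,0],[9.2,0.1,-3.2,0,0,0]]'
python3 -m handwheel '[[0.3,0,-0.1,0,0,0],[0.3,0.3,-0.1,0,0,0],[0.3,0.8,-0.1,0,0,0],[0.3,1.4,-0.1,0,0,0],[0.3,1.7,-0.1,0,0,0]]'
python3 -m handwheel '[[0,0.3,0,0,0,0],[0,0.7,0,0,0,0],[0,0.8,0,0,0,0],[0,0.8,0,0,0,0],[0,0.8,0,0,0,0]]'
python3 - <<'E'
from h import *
st(); goal([.5811,.0405,.051],33.6)
E
```

```text
clock: 51.02
eef_pos: [0.5765, 0.0515, 0.1616]
tool_rot: [0.623, -0.335, 0.334, -0.623]
ft_force: [0.2, -0.4, -2.6]
grip_width: 0.0225
clock: 51.65
eef_pos: [0.578, 0.0472, 0.1175]
tool_rot: [0.624, -0.335, 0.333, -0.623]
ft_force: [-1.2, 0.3, -2.6]
grip_width: 0.0224
clock: 52.28
eef_pos: [0.5797, 0.0462, 0.0999]
tool_rot: [-0.623, 0.334, -0.335, 0.623]
ft_force: [-0.3, 1.2, -2.4]
grip_width: 0.0224
t 52.27 eef [0.5797 0.0462 0.0999] jawyaw 33.58 y [ 0.001  0.    -1.   ] x [ 0.553 -0.833  0.   ] q [ 0.08  0.48  0.01  1.09 -0.    1.06] w 0.0224 F [-0.3  1.2 -2.4]
near [0.22, 1.96, -0.08, -0.0, -0.0, 0.0] | alt turn [-0.0, 18.0, -0.01]
```

```bash
python3 -m handwheel '[[0.15,0.3,-0.06,0,0,0],[0.22,0.9,-0.08,0,0,0],[0.22,1.5,-0.08,0,0,0],[0.22,1.85,-0.08,0,0,0],[0.22,1.9,-0.08,0,0,0]]'
python3 -m handwheel '[[0,0.03,0,0,0,0],[0,0.05,0,0,0,0],[0,0.05,0,0,0,0],[0,0.05,0,0,0,0],[0,0.05,0,0,0,0]]'
```

```text
clock: 52.9
eef_pos: [0.5797, 0.0405, 0.0506]
tool_rot: [0.624, -0.335, 0.333, -0.623]
ft_force: [-0.6, 0.2, -2.1]
grip_width: 0.0224
clock: 53.52
eef_pos: [0.5808, 0.0405, 0.0509]
tool_rot: [-0.623, 0.334, -0.334, 0.623]
ft_force: [0.3, 0.4, -2.3]
grip_width: 0.0221
```

```bash
python3 -m handwheel '[[0,0.02,0,0,0,0],[0,0.04,0,0,0,0],[0,0.06,0,0,0,0],[0,0.08,0,0,0,0],[0,0.08,0,0,0,0]]'
python3 -m handwheel '[[0,0.02,0,0,0,0],[0,0.04,0,0,0,0],[0,0.05,0,0,0,0],[0,0.05,0,0,0,0],[0,0.05,0,0,0,0]]'
```

```text
clock: 54.15
eef_pos: [0.5806, 0.0405, 0.0487]
tool_rot: [0.623, -0.334, 0.334, -0.623]
ft_force: [0.0, -0.6, -1.7]
grip_width: 0.0221
clock: 54.78
eef_pos: [0.581, 0.0405, 0.0487]
tool_rot: [-0.623, 0.334, -0.335, 0.623]
ft_force: [-2.5, -0.7, 5.7]
grip_width: 0.0222
```

Seated. Release, rise, go to the vial.

```bash
python3 -m handwheel '[[0,0,0,0,0,0],[0,0,0,0,0,0],[0,0,0,0,0,0],[0,0,0,0,0,0],[0,0,0,0,0,0]]' 0.2
python3 -m handwheel '[[0,-0.5,0,0,0,0],[0,-2,0,0,0,0],[0,-3.8,0,0,0,0],[0,-4.7,0,0,0,0],[0,-4.8,0,0,0,0]]'
python3 - <<'E'
from h import *
st();goal([.5729,.277,.165],33.6); save(bot.camera("wrist"),"w20")
E
```

```text
clock: 55.4
eef_pos: [0.5806, 0.0405, 0.0474]
tool_rot: [0.623, -0.334, 0.334, -0.623]
ft_force: [-0.2, -0.0, -0.1]
grip_width: 0.0509
clock: 56.02
eef_pos: [0.5823, 0.0407, 0.1706]
tool_rot: [-0.622, 0.332, -0.336, 0.624]
ft_force: [0.8, -0.4, -0.5]
grip_width: 0.0512
t 56.02 eef [0.5823 0.0407 0.1706] jawyaw 33.59 y [ 0.006  0.    -1.   ] x [ 0.553 -0.833  0.003] q [0.07 0.43 0.12 1.25 0.   1.05] w 0.0512 F [ 0.8 -0.4 -0.5]
near [-8.08, 0.23, 4.91, -0.03, -0.0, 0.02] | alt turn [-0.03, 18.0, -0.05]
```

View pics/w20.png

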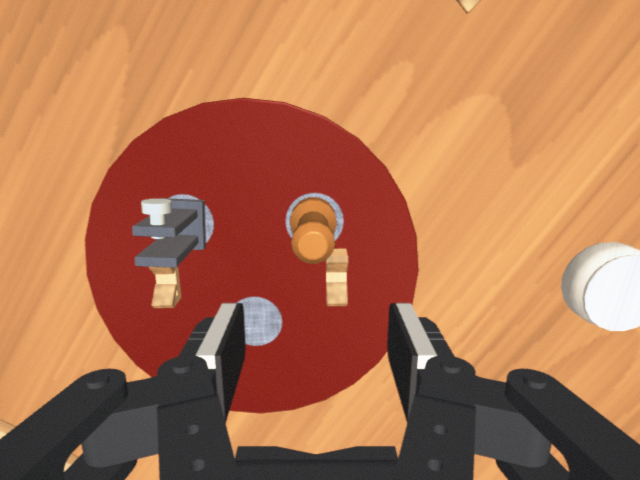

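Burnisher is centred on its spot (315,218). On to the vial.

```bash
python3 -m handwheel '[[-1,0,0.6,0,0,0],[-3,0,1.8,0,0,0],[-5,0,3.05,0,0,0],[-6.8,0.1,4.15,0,0,0],[-7.8,0.1,4.8,0,0,0]]'
python3 -m handwheel '[[-0.2,0,0.1,0,0,0],[-0.2,0.6,0.1,0,0,0],[-0.2,1.4,0.1,0,0,0],[-0.2,1.8,0.1,0,0,0],[-0.2,1.8,0.1,0,0,0]]'
python3 - <<'E'
from h import *
st();goal([.5729,.277,.014],33.6); save(bot.camera("wrist"),"w21")
E
```

```text
clock: 56.7
eef_pos: [0.5711, 0.2717, 0.1626]
tool_rot: [0.625, -0.334, 0.333, -0.623]
ft_force: [-0.0, -0.5, 0.4]
grip_width: 0.0514
clock: 57.32
eef_pos: [0.5713, 0.2733, 0.1184]
tool_rot: [0.624, -0.335, 0.334, -0.622]
ft_force: [0.3, 0.3, 0.1]
grip_width: 0.0508
t 57.33 eef [0.5713 0.2733 0.1184] jawyaw 33.49 y [-0.003 -0.001 -1.   ] x [ 0.552 -0.834 -0.   ] q [ 0.45  0.57  0.2   1.21 -0.    1.43] w 0.0508 F [0.3 0.3 0.1]
near [-0.09, 4.18, 0.15, 0.02, -0.01, -0.0] | alt turn [0.0, 17.99, 0.03]
```

View pics/w21.png

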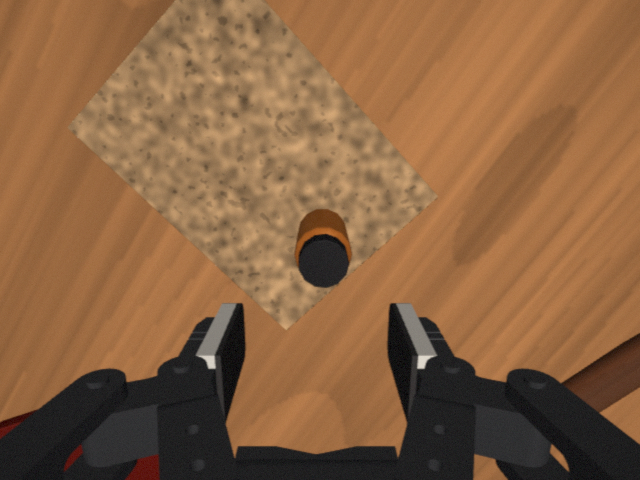

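Vial at (323,262), a few mm to the right as computed. Grip and lift.

```bash
python3 -m handwheel '[[-0.12,0.8,0.11,0,0,0],[-0.12,2,0.11,0,0,0],[-0.12,3,0.11,0,0,0],[-0.12,3.9,0.11,0,0,0],[-0.12,4.1,0.11,0,0,0]]'
python3 -m handwheel '[[0,0,0,0,0,0],[0,0,0,0,0,0],[0,0,0,0,0,0],[0,0,0,0,0,0],[0,0,0,0,0,0]]' -1
python3 -m handwheel '[[0,-0.4,0,0,0,0],[0,-1.5,0,0,0,0],[0,-3,0,0,0,0],[0,-4.6,0,0,0,0],[0,-5.8,0,0,0,0]]'
python3 - <<'E'
from h import *
st(); print(tt(0,-.038)); goal([.5865,-.0470,.16],33.6)
E
```

```text
clock: 58.0
eef_pos: [0.5721, 0.2783, 0.0166]
tool_rot: [0.624, -0.335, 0.334, -0.622]
ft_force: [0.5, -1.0, -0.2]
grip_width: 0.0513
clock: 58.62
eef_pos: [0.5736, 0.2793, 0.0188]
tool_rot: [-0.622, 0.334, -0.335, 0.624]
ft_force: [0.2, -0.5, 5.8]
grip_width: 0.0284
clock: 59.25
eef_pos: [0.5728, 0.279, 0.1645]
tool_rot: [-0.623, 0.334, -0.334, 0.623]
ft_force: [0.7, 0.8, -0.4]
grip_width: 0.0282
t 59.25 eef [0.5728 0.279  0.1645] jawyaw 33.59 y [ 0.001  0.001 -1.   ] x [ 0.553 -0.833  0.   ] q [0.45 0.55 0.29 1.31 0.   1.44] w 0.0282 F [ 0.7  0.8 -0.4]
[ 0.58580428 -0.04646629]
near [11.17, 0.17, -6.76, -0.01, -0.0, 0.0] | alt turn [-0.0, 18.0, -0.01]
```

```bash
python3 -m handwheel '[[1,0,-0.6,0,0,0],[3.2,0,-1.9,0,0,0],[5.3,0,-3.2,0,0,0],[7.4,0,-4.5,0,0,0],[9.5,0,-5.75,0,0,0]]'
python3 -m handwheel '[[1.2,0,-0.7,0,0,0],[1.67,0,-1.01,0,0,0],[1.67,0.6,-1.01,0,0,0],[1.67,1.2,-1.01,0,0,0],[1.67,1.6,-1.01,0,0,0]]'
python3 -m handwheel '[[0,0.3,0,0,0,0],[0,0.8,0,0,0,0],[0,0.9,0,0,0,0],[0,0.9,0,0,0,0],[0,0.9,0,0,0,0]]'
python3 - <<'E'
from h import *
st(); goal([.5863,-.0465,.039],33.6)
E
```

```text
clock: 59.88
eef_pos: [0.5838, -0.0003, 0.1626]
tool_rot: [0.623, -0.334, 0.334, -0.623]
ft_force: [0.9, -0.6, -0.6]
grip_width: 0.0281
clock: 60.5
eef_pos: [0.5854, -0.0455, 0.1204]
tool_rot: [0.624, -0.334, 0.332, -0.623]
ft_force: [-0.5, 0.2, -0.6]
grip_width: 0.0282
clock: 61.12
eef_pos: [0.5868, -0.0473, 0.1005]
tool_rot: [-0.623, 0.334, -0.335, 0.623]
ft_force: [-0.4, -0.1, -1.0]
grip_width: 0.0282
t 61.12 eef [ 0.5868 -0.0473  0.1005] jawyaw 33.58 y [ 0.001 -0.    -1.   ] x [ 0.553 -0.833  0.001] q [-0.08  0.5   0.03  1.1  -0.    0.9 ] w 0.0282 F [-0.4 -0.1 -1. ]
near [-0.04, 2.46, -0.0, -0.0, -0.0, 0.0] | alt turn [-0.01, 18.0, -0.01]
```

```bash
python3 -m handwheel '[[-0.04,0.4,0,0,0,0],[-0.04,1,0,0,0,0],[-0.04,1.7,0,0,0,0],[-0.04,2.2,0,0,0,0],[-0.04,2.35,0,0,0,0]]'
python3 -m handwheel '[[0,0.05,0,0,0,0],[0,0.08,0,0,0,0],[0,0.08,0,0,0,0],[0,0.08,0,0,0,0],[0,0.08,0,0,0,0]]'
python3 -m handwheel '[[0,0.02,0,0,0,0],[0,0.04,0,0,0,0],[0,0.06,0,0,0,0],[0,0.07,0,0,0,0],[0,0.07,0,0,0,0]]'
```

```text
clock: 61.75
eef_pos: [0.5848, -0.0463, 0.0396]
tool_rot: [0.624, -0.335, 0.333, -0.623]
ft_force: [0.3, -0.4, -0.4]
grip_width: 0.0285
clock: 62.38
eef_pos: [0.586, -0.0463, 0.0395]
tool_rot: [-0.623, 0.334, -0.334, 0.623]
ft_force: [0.6, 0.2, 0.6]
grip_width: 0.0281
clock: 63.0
eef_pos: [0.5858, -0.0463, 0.0375]
tool_rot: [0.623, -0.334, 0.334, -0.623]
ft_force: [0.2, 0.3, 0.2]
grip_width: 0.0286
```

```bash
python3 -m handwheel '[[0,0.02,0,0,0,0],[0,0.04,0,0,0,0],[0,0.06,0,0,0,0],[0,0.06,0,0,0,0],[0,0.06,0,0,0,0]]'
```

```text
clock: 63.62
eef_pos: [0.5859, -0.0464, 0.0368]
tool_rot: [-0.623, 0.334, -0.334, 0.623]
ft_force: [-1.5, 0.4, 6.0]
grip_width: 0.0284
```

Seated. Release, rise clear and inspect.

```bash
python3 -m handwheel '[[0,0,0,0,0,0],[0,0,0,0,0,0],[0,0,0,0,0,0],[0,0,0,0,0,0],[0,0,0,0,0,0]]' 0.2
python3 -m handwheel '[[0,-0.5,0,0,0,0],[0,-2,0,0,0,0],[0,-4,0,0,0,0],[0,-5.8,0,0,0,0],[0,-7,0,0,0,0]]'
python3 -m handwheel '[[0.5,-0.5,0,0,0,0],[1,-1,0,0,0,0],[1,-1,0,0,0,0],[1,-1,0,0,0,0],[1,-1,0,0,0,0]]'
python3 - <<'E'
from h import *
import pickle
st(); c=bot.camera("wrist"); save(c,"w22"); pickle.dump(c,open("w22.pkl","wb"))
d=bot.camera("side"); save(d,"s22",(150,150,470,440),2); save(bot.camera("scene"),"sc22",(100,150,460,380),2.2)
E
```

```text
clock: 64.25
eef_pos: [0.5858, -0.0464, 0.0359]
tool_rot: [0.623, -0.334, 0.334, -0.623]
ft_force: [0.2, 0.8, -1.0]
grip_width: 0.0514
clock: 64.88
eef_pos: [0.5868, -0.0464, 0.2149]
tool_rot: [-0.622, 0.333, -0.336, 0.624]
ft_force: [0.7, 0.2, -0.0]
grip_width: 0.0513
clock: 65.5
eef_pos: [0.599, -0.0667, 0.2353]
tool_rot: [0.623, -0.335, 0.334, -0.623]
ft_force: [0.9, -0.2, -0.9]
grip_width: 0.0508
t 65.5 eef [ 0.599  -0.0667  0.2353] jawyaw 33.61 y [-0.002  0.    -1.   ] x [ 0.554 -0.833 -0.001] q [-0.11  0.45  0.31  1.44  0.    0.87] w 0.0508 F [ 0.9 -0.2 -0.9]
```

View pics/w22.png

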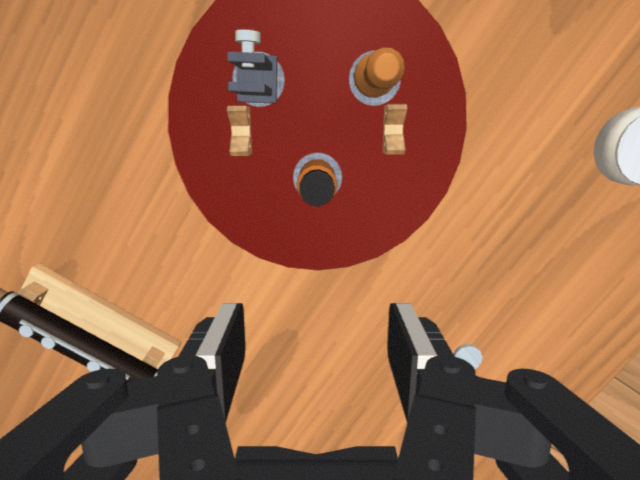

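View pics/s22.png

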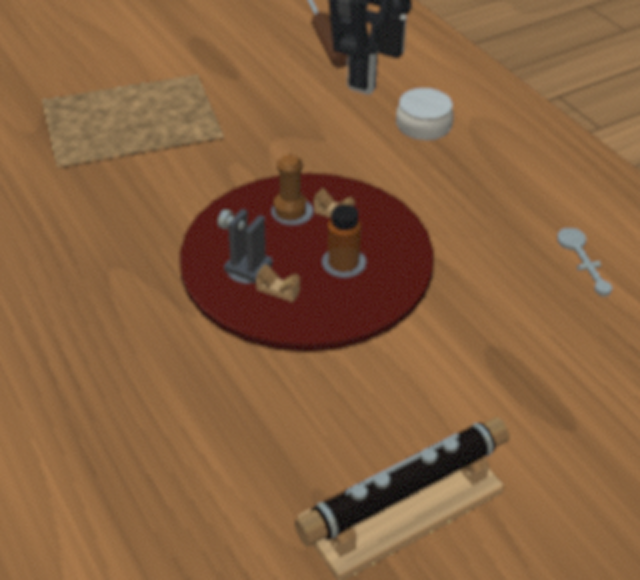

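View pics/sc22.png

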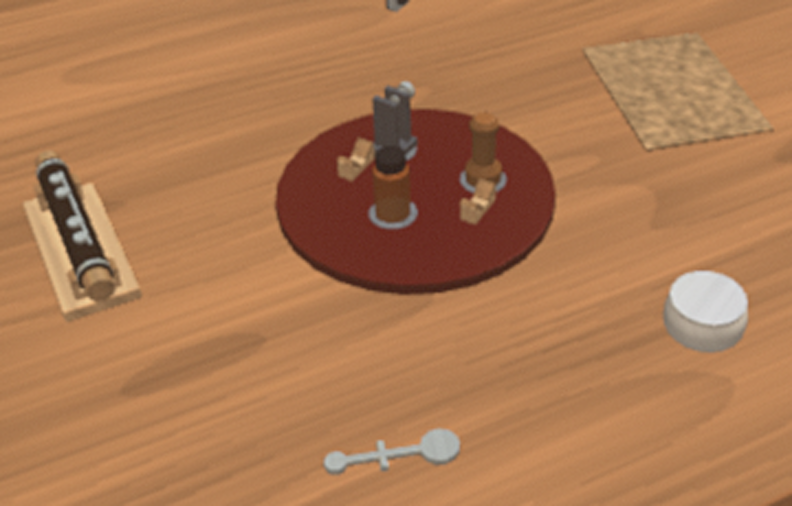

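All three views agree: the vial, clamp and burnisher stand upright on their own spots with even felt rings. The joint lies in both cradle saddles, and the bell key and tin have not moved. Hand in.

```bash
python3 -m handwheel '[[0,0,0,0,0,0],[0,0,0,0,0,0],[0,0,0,0,0,0],[0,0,0,0,0,0],[0,0,0,0,0,0]]'; python3 -c "
from workcell import bot
print(bot.job_done())"
```

```text
clock: 66.28
eef_pos: [0.5997, -0.0672, 0.236]
tool_rot: [-0.623, 0.334, -0.334, 0.623]
ft_force: [-0.8, 0.0, 0.2]
grip_width: 0.0512
the job is handed in; nothing more can be done
None
```

The job is done and handed in at about 66 s of the 134 s allowed. I stood the vial, burnisher and clamp on the cork mat, laid the joint in the cradle, then put the clamp, burnisher and vial back on the spots they came from.

- **Joint:** it lies parallel in both saddles, about 1.4 mm off centre along its length by the wrist camera.
- **The three things:** the last three views show all of them upright on their spots, judged by eye from the felt rings. I did not measure their final positions. Going by the tool poses at grip and release, each should be within about 2 mm of where it started.
- **Bystanders:** the bell key and the pad tin look unmoved.
- **Forces:** the highest force I saw in the readings at the end of each move was about 10 N.
- **Disagreement:** the cameras differed by 2 to 3 mm on the turntable and cradle centres. I placed the cradle from an average of the views and used the wrist camera's fit to the felt spots for the turntable. No check failed.

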